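# Turn a slab of sweet right side up on its serving tray and cover it

### The job

The slab of sweet has just been turned out upside down on the white cutting board, its crumbed face underneath. Turn it over and lay it crumbed face up in the middle of the steel tray, lengthwise in line with the tray, then stand the clear cover over it, flat on the tray inside the rim and not touching the slab. Lower both all the way down in your grip, never letting the slab drop or topple over or the cover drop, and leave the tin, the jar and the palette knife where they are.

Things in the scene. Friction and masses are not known exactly. Their poses are not given: they have to be found in the camera images.
- slab: Firm loose block of nut sweet, 120 mm long (y), 54 wide (x), 34 thick (z), about 0.27 kg. One large face has nut crumbs and four almond halves (within the 34 mm), the other is smooth. Origin: centre of the CRUMBED face; z points from it to the smooth face: up at the start (crumbs on the board), down when turned over. It stands safely on a 54 x 34 mm end. Either end may lead.
- board: Flat white plastic cutting board 190 mm long (its y), 140 mm wide (its x), 18 mm thick; does not slide. Origin: centre of its underside, on the table; z up. The slab lies on it at the start, roughly in its middle and roughly along it.
- tray: Rectangular steel serving tray 216 mm long (its y), 150 mm wide (its x); does not slide. Origin: centre of its underside, on the table; z up. Its flat floor is 4 mm above the table; the rim is 4 mm thick and 14 mm above the table, so the floor inside measures 208 x 142 mm. Empty at the start.
- cover: Clear plastic food cover, a rectangular box open at the bottom, 170 mm long (y), 100 wide (x), walls 4 mm, 74 mm high to its flat top (inside 162 x 92 x 70 mm), 0.25 kg, loose, standing upright on the table at the start. Origin: centre of its open bottom edge, marked by a narrow white band; z up.
- cover_handle (a point): Middle of the black bar handle on top of the cover, 102 mm above the cover's bottom edge. The bar is 90 mm long (along the cover's y), 14 mm wide and 12 mm high, with a 22 mm gap under it between two posts at 36 mm either side of its middle. Its axes are those of the cover.
- tin: Bystander: open aluminium setting tin 150 x 90 x 40 mm, loose. Origin: centre of its underside.
- jar: Bystander: glass jar with a metal lid, 72 mm across, 110 mm high, loose. Origin: centre of its underside.
- palette_knife: Bystander: broad palette knife 260 mm long with a wooden handle, lying flat, loose. Origin: its middle, at table height.
Mind the look-alikes: they are no part of the job. Leave any purple look-alike of the slab alone.

How it is judged:
On the way:
1. the slab lies flat on the tray's floor, crumbed face up, centred and lengthwise in line, let go of (angle between slab's own z axis and vertical above 3.05 rad and x of slab in the frame of tray between -0.018 and 0.018 m and y of slab in the frame of tray between -0.02 and 0.02 m and z of slab in the frame of tray between 0.034 and 0.042 m and angle between the y axis of slab and the y axis of tray, either way round below 0.18 rad and contact force between slab and the fingers below 0.3 N), for 0.3 s.
At the end, for the whole second after the job is handed in: The slab lies crumbed face up on the tray floor, within 18 mm (across), 20 mm (along) and 10 degrees of the tray's middle line; the cover stands flat on the tray floor inside the rim, over the slab without touching it, within 24 mm and 17 degrees of that line; both at rest (angle between slab's own z axis and vertical above 3.05 rad and x of slab in the frame of tray between -0.018 and 0.018 m and y of slab in the frame of tray between -0.02 and 0.02 m and z of slab in the frame of tray between 0.034 and 0.042 m and angle between the y axis of slab and the y axis of tray, either way round below 0.18 rad and angle between cover's own z axis and vertical below 0.04 rad and z of cover in the frame of tray below 0.008 m and x of cover in the frame of tray between -0.024 and 0.024 m and y of cover in the frame of tray between -0.024 and 0.024 m and angle between the y axis of cover and the y axis of tray, either way round below 0.3 rad and contact force between cover and slab below 0.3 N and linear speed of each of slab, cover below 0.02 m/s).
It fails at once if the slab is dropped or topples (moves at over 0.45 m/s, a fall of 10 mm, while the fingers do not hold it) (linear speed of slab above 0.45 m/s and contact force between slab and the fingers below 0.2 N).
It fails at once if the cover is dropped (moves at over 0.45 m/s, a fall of 10 mm, while the fingers do not hold it) (linear speed of cover above 0.45 m/s and contact force between cover and the fingers below 0.2 N).
It fails at once if the tin, jar or palette knife is moved by more than 20 mm (distance of any of tin, jar, palette_knife from where it was at the start of the episode above 0.02 m).
It also fails if it takes over 72 s, if anything falls off the work surface, if the arm or the gripper's body presses on something with over 40 N, if the wrist force passes 120 N, or if a joint passes its speed limit or range.

### The arm

A 6-joint arm with a two-finger parallel gripper is mounted at the origin on the work surface. World frame = base frame: x ahead of the robot, y to its left, z up, the work surface at z = 0. Lengths are in m, angles in rad, forces in N, time in s.
With the tool pointing down it reaches from about 0.35 to 1 m from the base axis. Payload 7.1 kg.
Tool frame: the origin (TCP) lies at the very end of the fingers, on their centre line; the grasp point (between the pads) lies 19 mm behind it (arm.hold_point_z is the distance from the TCP to the grasp point, in m); x points along the fingers, z is the direction in which the jaws open and shut, and the axes are right-handed (so a half turn about x gives the same grasp; the last joint's range is limited). The gripper opens to 85 mm and grips with 20 to 120 N. Pads are 22 mm wide; open, the fingers measure 114 mm over their backs; the gripper's body (76 mm by 85 mm) begins 54 mm behind the grasp point. The pads swing forward as they close: fully open they stand 13 mm farther back than shut.
Start: joints at [1.254, 0.423, 1.63, -0, 1.089, -0.019], TCP at [0.183, 0.597, 0.231] pointing down, gripper open.
Joint ranges: [-3, 3], [-0.9, 2.11], [0.09, 2.58], [-1.31, 4.45], [0.11, 2.69], [-2.54, 2.54]. Speed limits (rad/s): [2.39, 2.39, 3.01, 3.14, 3.14, 3.14].

### API

Orientations are given as a unit quaternion [w, x, y, z].
In Python, from rig import arm, viewer, ticket gives the robot as it stands. The module is installed in compiled form; this text tells all that it offers.
- The arm moves only by the tool move_arm, never from a script. Its argument "series" is a list of rows, each an object of numbers: "ax", "ay", "az": the turn, a rotation vector about the world's x, y, z in rad; "dx", "dy", "dz": the shift along the world's x, y, z in m; "fingers": the closure, from -1 (fully open) to 1 (shut), so that 0 is half open. In form: [{"ax": .., "ay": .., "az": .., "dx": .., "dy": .., "dz": .., "fingers": ..}, ...]. A call has 1 to 20 rows; each row is the pose to reach, as a shift and turn from the pose measured when the call began; what a row does not reach only later rows make up. A row lasts 1/12 s, in which the tool goes at most 41.7 mm and 7.16 degrees, less where a joint would pass 70% of its speed; a pose out of reach is approached as far as the arm can. A call with a gripper value outside its range is refused whole. The fingers move at their own pace and stop on an object; the grip force is fixed at half the most. Time passes only in rows, so rows that repeat a pose let the fingers close. It gives the time, the measured TCP pose, the force and the opening at its end, in the units of the state.
- arm.get_obs(): the state, without advancing time (a new reading comes with each control period).
- viewer.snapshot(name): name is "side" or "top"; returns the picture (420x560x3 uint8, blue, green, red); there is no depth.
- viewer.camera_model(name): a dict with "fx", "fy", "cx", "cy" (pixels), "R" (3x3) and "t" (3): a world point X has camera coordinates R X + t. Camera axes: x right, y down, z forward; pixel columns grow to the right and rows downward; lengths in m; the calibration is good to about 2 mm. A picture is of the moment at which its call begins. camera_model takes no time and is no camera call.
- ticket.job_done(): hands the job in, once; it reports no verdict.
The state is a dict: "time_s": time; "joint_pos": joint angles; "qvel": joint speeds; "tau": joint torques, N m; "ee_pos": TCP position; "eef_rot": TCP orientation; "force": force on the tool from outside, world axes, zero at the start; "moment": the same for the moment, N m; "opening": finger opening in m.
Only numpy, scipy, OpenCV 4.12 (cv2) and the standard library are available. Lean on these libraries where they do the work, as an engineer would, in place of code of your own. Each camera call takes 0.05 s, during which the arm holds its last target.

## Working session

There is one attempt and no reset: what is moved stays moved. The work goes in short steps, Python scripts to look and compute and a tool call to move; the robot and the scene stay as the last step left them, time stands still between calls to the robot, and variables do not carry over. Pictures are saved under pics/ and viewed, and the job is handed in when it is done.

Besides the shell and the picture viewer there is one more tool, called after ">>>" as name(argument=value, ...) on one line, values as JSON. move_arm: Moves the arm, as the interface text tells. Its arguments: {"type":"object","properties":{"series":{"type":"array"}},"required":["series"]}

```bash
mkdir -p pics; ls; python3 - <<'E'
from rig import arm,viewer
import cv2
for n in ("side","top"):
    cv2.imwrite(f"pics/{n}0.png",viewer.snapshot(n))
    m=viewer.camera_model(n); print(n,m)
print(arm.get_obs(), arm.hold_point_z)
E
```

```text
pics
side {'fx': 380.955188132278, 'fy': 380.955188132278, 'cx': 284.0215500539205, 'cy': 205.38173304145437, 'R': array([[ 0.76746634, -0.64105851, -0.00627679],
       [-0.32481171, -0.38038164, -0.86591406],
       [ 0.552714  ,  0.66659867, -0.50015342]]), 't': array([-0.47892112,  0.20496747,  0.80282542])}
top {'fx': 410.1382391387245, 'fy': 410.1382391387245, 'cx': 274.00103418892957, 'cy': 203.3170428929702, 'R': array([[ 0.00947521, -0.99981054,  0.01700315],
       [-0.99899375, -0.01021017, -0.04367188],
       [ 0.04383721, -0.01657224, -0.99890123]]), 't': array([-0.10659724,  0.52564034,  1.16102341])}
{'time_s': 0.1, 'joint_pos': array([ 1.25399426e+00,  4.23765920e-01,  1.63061757e+00, -1.26182616e-05,
        1.08858984e+00, -1.90208464e-02]), 'qvel': array([ 0.00054158, -0.00463737, -0.00372806,  0.00046215,  0.00162631,
        0.00065226]), 'tau': array([ 4.26524002e-04, -5.58425725e+01, -2.82444137e+01, -2.16539866e-05,
        2.93343910e-03, -2.29834797e-05]), 'ee_pos': array([0.18321201, 0.59702679, 0.23062091]), 'eef_rot': array([ 0.5682416 , -0.42058499,  0.56903303,  0.42001329]), 'force': array([ 0.21429322, -0.04305075, -0.05829879]), 'moment': array([ 0.01549628, -0.0139368 ,  0.01616648]), 'opening': 0.08515871520075802} 0.0187
```

View pics/top0.png

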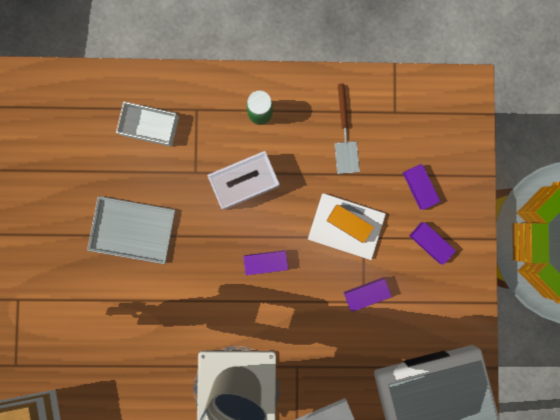

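View pics/side0.png

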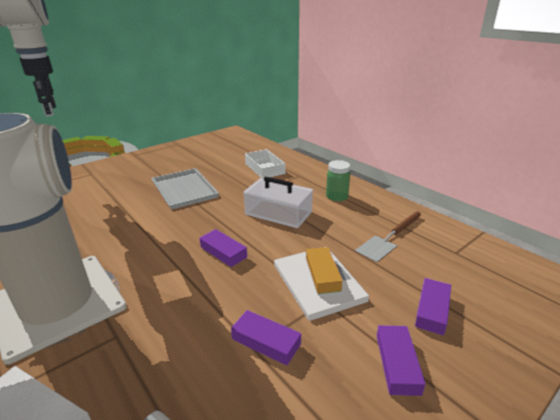

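Candidates for the slab in the top view are the orange block on the white board (350,223) and the purple blocks at (421,187), (433,243), (368,294) and (266,263). I choose the orange block because it lies on the board. The small white and aluminium tin at (148,124) is a bystander, the tray is at (133,230) and the cover is at (244,180).

```bash
cat > h.py <<'E'
import numpy as np,cv2
from rig import arm,viewer
M={n:viewer.camera_model(n) for n in("top","side")}
def ray(n,uv):
    m=M[n];uv=np.atleast_2d(np.asarray(uv,float))
    d=np.c_[(uv[:,0]-m['cx'])/m['fx'],(uv[:,1]-m['cy'])/m['fy'],np.ones(len(uv))]
    return -m['R'].T@m['t'], d@m['R']
def plane(n,uv,z):
    C,d=ray(n,uv); return C+d*((z-C[2])/d[:,2])[:,None]
def proj(n,X):
    m=M[n];c=np.atleast_2d(X)@m['R'].T+m['t']
    return np.c_[c[:,0]/c[:,2]*m['fx']+m['cx'],c[:,1]/c[:,2]*m['fy']+m['cy']]
def rect(n,cnt,z):
    P=plane(n,cnt.reshape(-1,2),z)[:,:2]
    r=cv2.minAreaRect((P*1000).astype(np.float32))
    b=cv2.boxPoints(r)
    e0,e1=b[1]-b[0],b[2]-b[1]
    L=e0 if np.linalg.norm(e0)>np.linalg.norm(e1) else e1
    yaw=np.degrees(np.arctan2(L[1],L[0]))%180
    return np.array(r[0]).round(1),sorted(np.round(r[1],1)),round(yaw,1)
E
python3 - <<'E'
from h import *
im=cv2.imread("pics/top0.png");hsv=cv2.cvtColor(im,cv2.COLOR_BGR2HSV)
for p in [(350,223),(325,210),(133,230),(100,240),(244,195),(268,170),(240,180)]: print(p,hsv[p[1],p[0]])
def show(x0,y0,x1,y1,k,nm):
    cv2.imwrite(nm,cv2.resize(im[y0:y1,x0:x1],None,fx=k,fy=k,interpolation=cv2.INTER_CUBIC))
show(290,180,400,270,6,"pics/c1.png");show(80,90,290,270,3.5,"pics/c2.png")
ii=cv2.imread("pics/side0.png")
cv2.imwrite("pics/c3.png",cv2.resize(ii[150:320,230:390],None,fx=3.5,fy=3.5,interpolation=cv2.INTER_CUBIC))
E
```

```text
(350, 223) [ 19 231 206]
(325, 210) [ 24   6 230]
(133, 230) [ 83  12 164]
(100, 240) [ 73  11 168]
(244, 195) [174  13 192]
(268, 170) [163   9 195]
(240, 180) [ 6 46 56]
```

View pics/c1.png

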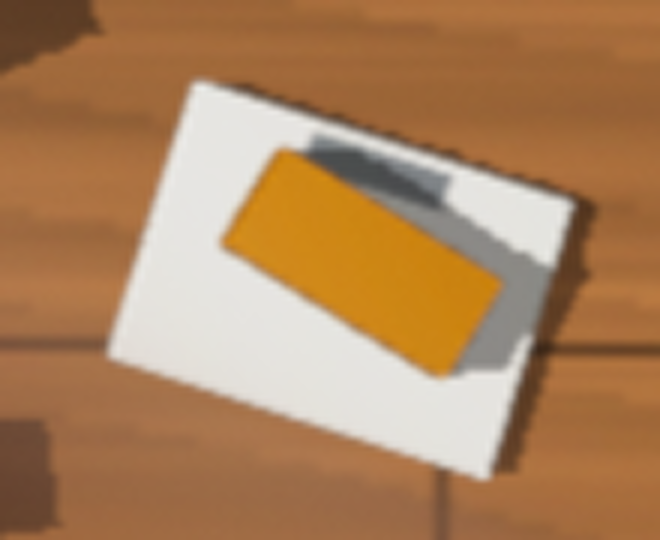

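View pics/c2.png

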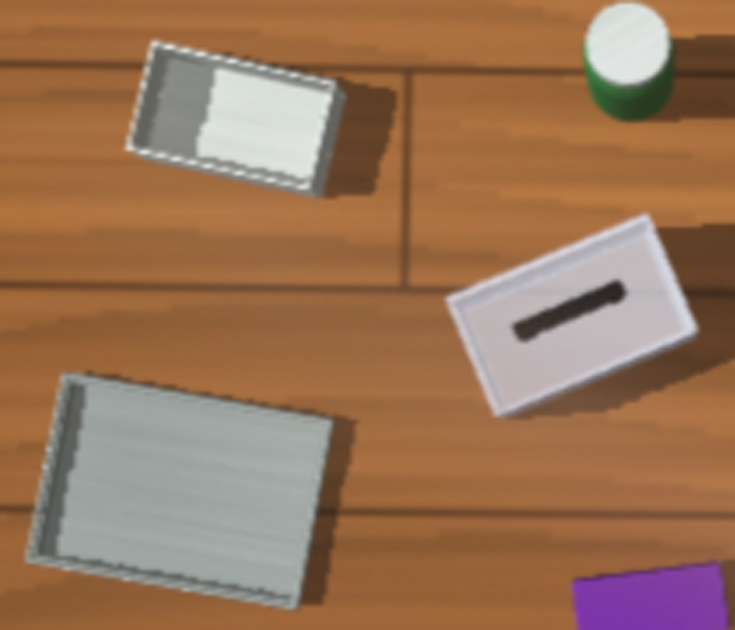

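View pics/c3.png

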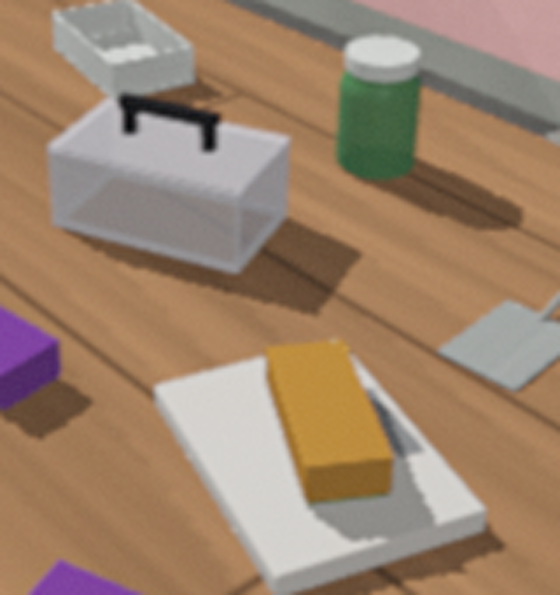

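The crops confirm the orange slab: its top corners are about (337.5,204.7), (373.3,226.7), (363.8,243) and (327,220.5). The tray corners and the cover with its black bar handle are also sharp.

```bash
python3 - <<'E'
from h import *
im=cv2.imread("pics/top0.png");hsv=cv2.cvtColor(im,cv2.COLOR_BGR2HSV)
def big(mask,roi):
    m=np.zeros_like(mask);x0,y0,x1,y1=roi;m[y0:y1,x0:x1]=mask[y0:y1,x0:x1]
    c=max(cv2.findContours(m,cv2.RETR_EXTERNAL,cv2.CHAIN_APPROX_NONE)[0],key=cv2.contourArea);return c
s=cv2.inRange(hsv,(10,190,120),(28,255,255))
print("slab",rect("top",big(s,(310,195,385,255)),.052))
w=cv2.inRange(hsv,(0,0,100),(179,60,255))
print("board",rect("top",big(w,(300,185,395,265)),.018))
c=big(w,(80,190,185,270));print("tray",rect("top",c,.014),rect("top",c,.0))
c=big(w,(200,145,285,212));print("cover",rect("top",c,.074))
k=cv2.inRange(hsv,(0,0,0),(179,255,75))
c=big(k,(222,165,264,192));print("handle",rect("top",c,.108))
def full(pts,z): return plane("top",pts,z)[:,:2].round(4).tolist()
o=lambda L:[(80+x/3.5-.36,90+y/3.5-.36) for x,y in L]
t=full(o([(65,373),(332,417),(298,608),(27,560)]),.014);print("traycorn",t,np.mean(t,0))
t=full(o([(650,215),(697,330),(500,416),(447,297)]),.074);print("covcorn",t,np.mean(t,0))
t=full([(290+x/6-.42,180+y/6-.42) for x,y in[(285,148),(500,280),(443,378),(222,243)]],.052);print("slab",t,np.mean(t,0))
# side cross-check of slab top
ii=cv2.imread("pics/side0.png");
pts=[(230+x/3.5-.36,150+y/3.5-.36) for x,y in [(267,347),(347,342),(389,460),(306,470)]]
t=plane("side",pts,.052)[:,:2].round(4);print("slab side",t.tolist(),t.mean(0))
pts=[(230+x/3.5-.36,150+y/3.5-.36) for x,y in [(122,97),(218,120)]]
t=plane("side",pts,.108)[:,:2].round(4);print("handle side",t.tolist(),t.mean(0))
print("jar",full(o([(628,45)]),.11),"tin",full(o([(236,118)]),.04))
print("knife",full([(342,85),(346,158)],.01))
print("purple",full([(421,187),(433,243),(368,294),(266,263)],.03))
E
```

```text
slab (array([ 472.2, -311.7]), [np.float64(51.8), np.float64(117.8)], np.float32(58.5))
board (array([ 464.2, -308.6]), [np.float64(140.6), np.float64(191.8)], np.float32(72.6))
tray (array([448.1, 303. ]), [np.float64(157.1), np.float64(223.0)], np.float32(80.5)) (array([447.8, 307.6]), [np.float64(159.0), np.float64(225.7)], np.float32(80.5))
cover (array([586.4, -16.5]), [np.float64(105.7), np.float64(172.1)], np.float32(113.5))
handle (array([588. , -15.7]), [np.float64(11.8), np.float64(84.0)], np.float32(112.5))
traycorn [[0.5417, 0.3978], [0.5081, 0.1814], [0.3536, 0.2057], [0.3904, 0.424]] [0.44845  0.302225]
covcorn [[0.6662, -0.0755], [0.5768, -0.1129], [0.5085, 0.0387], [0.6003, 0.0811]] [ 0.58795 -0.01715]
slab [[0.5241, -0.2756], [0.4642, -0.3753], [0.4189, -0.3489], [0.48, -0.2466]] [ 0.4718 -0.3116]
slab side [[0.48, -0.2514], [0.5239, -0.2814], [0.4595, -0.3785], [0.4165, -0.3533]] [ 0.469975 -0.31615 ]
handle side [[0.567, 0.0164], [0.5988, -0.0648]] [ 0.5829 -0.0242]
jar [[0.7894, -0.0577]] tin [[0.7461, 0.257]]
knife [[0.8736, -0.2962], [0.66, -0.3083]]
purple [[0.5765, -0.5182], [0.4183, -0.5514], [0.2743, -0.3669], [0.3584, -0.0803]]
```

```bash
cat >> h.py <<'E'
from scipy.spatial.transform import Rotation as Ro
def R6(o=None):
    o=o or arm.get_obs(); q=o['eef_rot']; return Ro.from_quat([q[1],q[2],q[3],q[0]])
def rec():
    import json,os
    o=arm.get_obs(); d=json.load(open('kin.json')) if os.path.exists('kin.json') else []
    d.append([o['joint_pos'].tolist(),o['ee_pos'].tolist(),o['eef_rot'].tolist()]); json.dump(d,open('kin.json','w'))
    print(round(o['time_s'],2),o['joint_pos'].round(3),o['ee_pos'].round(4),'F',o['force'].round(1),'op',round(o['opening'],4)); print(R6(o).as_matrix().round(3))
E
python3 -c "
from h import *
rec()"
```

```text
0.1 [ 1.254  0.424  1.631 -0.     1.089 -0.019] [0.1832 0.597  0.2306] F [ 0.2 -0.  -0.1] op 0.0852
[[-0.    -0.956  0.293]
 [-0.001  0.293  0.956]
 [-1.     0.    -0.001]]
```

>>> move_arm(series=[{"dx": 0.03, "dy": -0.03, "dz": 0.01}, {"dx": 0.06, "dy": -0.06, "dz": 0.02, "ay": -0.1}, {"dx": 0.09, "dy": -0.09, "dz": 0.03, "ay": -0.2}, {"dx": 0.12, "dy": -0.12, "dz": 0.03, "ay": -0.3}, {"dx": 0.15, "dy": -0.15, "dz": 0.03, "ay": -0.4}, {"dx": 0.18, "dy": -0.18, "dz": 0.03, "ay": -0.5}])

```text
schema error: expected keys ax, ay, az, dx, dy, dz, fingers
```

```bash
python3 -c "
from h import *
rec()"
```

```text
0.1 [ 1.254  0.424  1.631 -0.     1.089 -0.019] [0.1832 0.597  0.2306] F [ 0.2 -0.  -0.1] op 0.0852
[[-0.    -0.956  0.293]
 [-0.001  0.293  0.956]
 [-1.     0.    -0.001]]
```

>>> move_arm(series=[{"ax": 0, "ay": 0, "az": 0, "dx": 0.03, "dy": -0.03, "dz": 0.01, "fingers": -1}, {"ax": 0.05, "ay": -0.1, "az": 0, "dx": 0.06, "dy": -0.06, "dz": 0.02, "fingers": -1}, {"ax": 0.1, "ay": -0.2, "az": 0, "dx": 0.09, "dy": -0.09, "dz": 0.03, "fingers": -1}, {"ax": 0.15, "ay": -0.3, "az": 0, "dx": 0.12, "dy": -0.12, "dz": 0.04, "fingers": -1}, {"ax": 0.2, "ay": -0.4, "az": 0, "dx": 0.15, "dy": -0.15, "dz": 0.05, "fingers": -1}, {"ax": 0.25, "ay": -0.5, "az": 0, "dx": 0.18, "dy": -0.18, "dz": 0.06, "fingers": -1}])

```text
time_s: 0.6
ee_pos: [0.3557, 0.4239, 0.2888]
eef_rot: [0.74, -0.438, 0.352, 0.37]
force: [1.7, -0.7, -0.6]
opening: 0.0856
```

```bash
python3 -c "
from h import *
rec()"
```

```text
0.6 [ 1.     0.084  2.066 -0.538  0.56   0.123] [0.3557 0.4239 0.2888] F [ 1.7 -0.7 -0.6] op 0.0856
[[ 0.477 -0.856  0.197]
 [ 0.239  0.342  0.909]
 [-0.846 -0.387  0.368]]
```

```bash
cat >> h.py <<'E'
def Rt(jawyaw,tilt=0,tdir=0,):
    """tool rot: jaw horizontal at jawyaw(deg); tool dir down tilted by tilt deg about the jaw axis (right hand)"""
    z=np.array([np.cos(np.radians(jawyaw)),np.sin(np.radians(jawyaw)),0]);x=np.array([0,0,-1.])
    A=Ro.from_matrix(np.c_[x,np.cross(z,x),z])
    return Ro.from_rotvec(z*np.radians(tilt))*A
def to(pos,R,o=None):
    o=o or arm.get_obs(); rv=(R*R6(o).inv()).as_rotvec(); d=np.array(pos)-o['ee_pos']
    print('d',d.round(4),'rv',rv.round(4),'rows',round(max(np.linalg.norm(d)/.0417,np.degrees(np.linalg.norm(rv))/7.16),1)); return d,rv
E
python3 -c "
from h import *
to((.47,-.313,.25),Rt(-31.5))"
```

```text
d [ 0.1143 -0.7369 -0.0388] rv [ 0.2802  0.5836 -1.7696] rows 17.9
```

>>> move_arm(series=[{"ax": 0.014, "ay": 0.029, "az": -0.088, "dx": 0.006, "dy": -0.037, "dz": -0.002, "fingers": -1}, {"ax": 0.028, "ay": 0.058, "az": -0.177, "dx": 0.011, "dy": -0.074, "dz": -0.004, "fingers": -1}, {"ax": 0.042, "ay": 0.088, "az": -0.265, "dx": 0.017, "dy": -0.111, "dz": -0.006, "fingers": -1}, {"ax": 0.056, "ay": 0.117, "az": -0.354, "dx": 0.023, "dy": -0.147, "dz": -0.008, "fingers": -1}, {"ax": 0.07, "ay": 0.146, "az": -0.442, "dx": 0.029, "dy": -0.184, "dz": -0.01, "fingers": -1}, {"ax": 0.084, "ay": 0.175, "az": -0.531, "dx": 0.034, "dy": -0.221, "dz": -0.012, "fingers": -1}, {"ax": 0.098, "ay": 0.204, "az": -0.619, "dx": 0.04, "dy": -0.258, "dz": -0.014, "fingers": -1}, {"ax": 0.112, "ay": 0.233, "az": -0.708, "dx": 0.046, "dy": -0.295, "dz": -0.016, "fingers": -1}, {"ax": 0.126, "ay": 0.263, "az": -0.796, "dx": 0.051, "dy": -0.332, "dz": -0.018, "fingers": -1}, {"ax": 0.14, "ay": 0.292, "az": -0.885, "dx": 0.057, "dy": -0.368, "dz": -0.02, "fingers": -1}])

```text
time_s: 1.43
ee_pos: [0.4121, 0.0541, 0.2689]
eef_rot: [0.797, -0.136, 0.58, 0.099]
force: [0.3, 0.2, -0.5]
opening: 0.0855
```

```bash
python3 -c "
from h import *
rec();to((.47,-.313,.25),Rt(-31.5))"
```

```text
1.43 [ 0.132 -0.089  2.206 -0.062  0.717 -0.166] [0.4121 0.0541 0.2689] F [ 0.3  0.2 -0.5] op 0.0855
[[ 0.307 -0.316  0.898]
 [-0.001  0.943  0.332]
 [-0.952 -0.102  0.289]]
d [ 0.0579 -0.3671 -0.0189] rv [ 0.1391  0.2908 -0.8805] rows 8.9
```

>>> move_arm(series=[{"ax": 0.014, "ay": 0.029, "az": -0.088, "dx": 0.006, "dy": -0.037, "dz": -0.002, "fingers": -1}, {"ax": 0.028, "ay": 0.058, "az": -0.176, "dx": 0.012, "dy": -0.073, "dz": -0.004, "fingers": -1}, {"ax": 0.042, "ay": 0.087, "az": -0.264, "dx": 0.017, "dy": -0.11, "dz": -0.006, "fingers": -1}, {"ax": 0.056, "ay": 0.116, "az": -0.352, "dx": 0.023, "dy": -0.147, "dz": -0.008, "fingers": -1}, {"ax": 0.07, "ay": 0.145, "az": -0.44, "dx": 0.029, "dy": -0.184, "dz": -0.01, "fingers": -1}, {"ax": 0.083, "ay": 0.174, "az": -0.528, "dx": 0.035, "dy": -0.22, "dz": -0.011, "fingers": -1}, {"ax": 0.097, "ay": 0.204, "az": -0.616, "dx": 0.041, "dy": -0.257, "dz": -0.013, "fingers": -1}, {"ax": 0.111, "ay": 0.233, "az": -0.704, "dx": 0.046, "dy": -0.294, "dz": -0.015, "fingers": -1}, {"ax": 0.125, "ay": 0.262, "az": -0.792, "dx": 0.052, "dy": -0.33, "dz": -0.017, "fingers": -1}, {"ax": 0.139, "ay": 0.291, "az": -0.88, "dx": 0.058, "dy": -0.367, "dz": -0.019, "fingers": -1}])

```text
time_s: 2.27
ee_pos: [0.4698, -0.3146, 0.2494]
eef_rot: [0.679, 0.194, 0.681, -0.193]
force: [0.5, 0.3, 0.7]
opening: 0.0852
```

```bash
cat > kin.py <<'E'
import json,numpy as np
from scipy.optimize import least_squares
from scipy.spatial.transform import Rotation as Ro
Y=lambda a:Ro.from_rotvec([0,a,0]).as_matrix()
Z=lambda a:Ro.from_rotvec([0,0,a]).as_matrix()
def fk(q,p,C):
    a0,d,h,L1,e1,e2,L2,L3,f,g=p
    A=Z(q[0]);P=A@[a0,d,h];A=A@Y(q[1]);P=P+A@[e1,0,L1];A=A@Y(q[2]);P=P+A@[e2,0,L2]
    A=A@Z(q[3]);A=A@Y(q[4]);A=A@Z(-q[5]*S6);P=P+A@[f,g,L3];return P,A@C
S6=-1
def load():
    D=json.load(open('kin.json'));return [(np.array(a),np.array(b),Ro.from_quat([c[1],c[2],c[3],c[0]]).as_matrix()) for a,b,c in D]
def fit(v=False):
    D=load();best=None
    # const tool rot from first sample
    def Rq(q):return Z(q[0])@Y(q[1]+q[2])@Z(q[3])@Y(q[4])@Z(q[5])
    Cs=[Rq(q).T@R for q,_,R in D]
    U,_,V=np.linalg.svd(sum(Cs));C=U@V
    if v: print('orientation resid',[round(np.abs(c-C).max(),3) for c in Cs]); print(C.round(3))
    p0=np.array([0,0,.35,.4,0,0,.4,.25,0,0])
    def res(p):return np.concatenate([fk(q,p,C)[0]-P for q,P,_ in D]+[1e-3*(p-p0)])
    r=least_squares(res,p0)
    if v: print('p',r.x.round(4),'res mm',(np.array(res(r.x)[:3*len(D)])*1000).round(2))
    return r.x,C
if __name__=='__main__': fit(True)
E
python3 -c "
from h import *
rec()"; python3 kin.py
```

```text
2.27 [-0.611  0.316  1.746 -0.     1.082 -0.057] [ 0.4698 -0.3146  0.2494] F [0.5 0.3 0.7] op 0.0852
[[-0.002  0.526  0.85 ]
 [ 0.001  0.85  -0.526]
 [-1.     0.    -0.002]]
orientation resid [np.float64(0.0), np.float64(0.0), np.float64(0.0), np.float64(0.0), np.float64(0.0)]
[[-0.  0. -1.]
 [ 0.  1.  0.]
 [ 1. -0. -0.]]
p [ 0.011   0.0104  0.3086  0.5626 -0.0008  0.0791  0.4744  0.3005 -0.
  0.0015] res mm [-0.    0.    0.01 -0.    0.    0.01 -0.    0.   -0.    0.   -0.01  0.
 -0.01  0.01 -0.01]
```

```bash
cat > ik.py <<'E'
from kin import *
p,C=fit()
lo=np.array([-3,-.9,.09,-1.31,.11,-2.54]);hi=np.array([3,2.11,2.58,4.45,2.69,2.54])
def ik(P,R,seeds=None):
    out=[]
    az=np.arctan2(P[1],P[0])
    if seeds is None: seeds=[[az+da,.3,1.7,j4,1.0,j6] for j4 in(-1,0,1,2,3.1) for j6 in(-1.5,0,1.5) for da in(0,)]
    def res(q):
        p_,R_=fk(q,p,C);return np.r_[(p_-P)*5,Ro.from_matrix(R_.T@R).as_rotvec()]
    for s in seeds:
        r=least_squares(res,np.clip(s,lo+.01,hi-.01),bounds=(lo,hi),max_nfev=100)
        if np.abs(r.fun).max()<1e-3 and not any(np.abs(r.x-o).max()<.02 for o in out): out.append(r.x)
    return out
def tool(t,jaw):  # tool dir, jaw dir
    x=t/np.linalg.norm(t);z=jaw-x*(jaw@x);z/=np.linalg.norm(z);return np.c_[x,np.cross(z,x),z]
if __name__=='__main__':
    for r in(.45,.55,.65,.75):
        for el in(0,30,45,60):
            for nm,ang in(('out',0),('in',180),('tan+',90),('tan-',-90),('o45',45),('o-45',-45),('i135',135),('i-135',-135)):
                a=np.radians(ang);h=np.array([np.cos(a),np.sin(a),0]);j=np.array([-h[1],h[0],0]);e=np.radians(el)
                t=h*np.cos(e)-np.array([0,0,1])*np.sin(e)
                G=np.array([r,0,.075]);n=[]
                for sg in(1,-1):
                    S=ik(G+.019*t,tool(t,sg*j),[[0,.3,1.7,j4,1.0,j6] for j4 in(-1,0,1,3) for j6 in(-1.5,0,1.5)]);n+=[q.round(2).tolist() for q in S]
                print(r,el,nm,len(n),n[0] if n else '')
E
time python3 ik.py
```

```text
0.45 0 out 2 [-0.06, 1.52, 2.45, 3.05, 2.4, 1.5]
0.45 0 in 2 [-0.01, 1.2, 1.36, -0.02, 2.16, 1.56]
0.45 0 tan+ 2 [-0.58, 1.11, 1.83, 1.0, 1.68, 1.74]
0.45 0 tan- 2 [0.54, 1.11, 1.83, -1.04, 1.67, 1.4]
0.45 0 o45 2 [-0.7, 1.22, 2.23, 1.65, 1.6, 1.27]
0.45 0 o-45 0 
0.45 0 i135 2 [-0.31, 1.16, 1.49, 0.52, 2.0, 1.81]
0.45 0 i-135 2 [0.28, 1.16, 1.49, -0.56, 1.99, 1.32]
0.45 30 out 0 
0.45 30 in 2 [-0.02, 0.94, 1.54, -0.01, 1.71, 1.56]
0.45 30 tan+ 2 [-0.52, 0.83, 1.97, 0.92, 1.24, 1.89]
0.45 30 tan- 2 [0.47, 0.83, 1.97, -0.96, 1.23, 1.24]
0.45 30 o45 2 [-0.59, 0.83, 2.35, 1.8, 1.06, 1.52]
0.45 30 o-45 2 [0.52, 0.83, 2.35, 4.42, 1.06, 1.62]
0.45 30 i135 2 [-0.29, 0.9, 1.66, 0.43, 1.57, 1.84]
0.45 30 i-135 2 [0.25, 0.9, 1.66, -0.45, 1.56, 1.29]
0.45 45 out 2 [-0.04, 0.7, 2.53, 3.1, 0.87, 1.57]
0.45 45 in 2 [-0.02, 0.81, 1.67, -0.01, 1.45, 1.56]
0.45 45 tan+ 2 [-0.44, 0.7, 2.03, 0.85, 1.02, 2.02]
0.45 45 tan- 2 [0.39, 0.7, 2.03, -0.88, 1.0, 1.11]
0.45 45 o45 2 [-0.45, 0.65, 2.35, 1.76, 0.75, 1.77]
0.45 45 o-45 0 
0.45 45 i135 2 [-0.25, 0.77, 1.77, 0.38, 1.33, 1.87]
0.45 45 i-135 2 [0.22, 0
[... 4491 characters left out ...]
 1.25, 2.46]
0.75 45 tan- 2 [0.24, 0.94, 1.33, -0.81, 1.24, 0.67]
0.75 45 o45 2 [-0.24, 0.79, 1.72, 1.37, 0.67, 2.53]
0.75 45 o-45 0 
0.75 45 i135 2 [-0.17, 1.11, 0.93, 0.43, 1.77, 2.12]
0.75 45 i-135 2 [0.14, 1.11, 0.93, -0.44, 1.76, 1.0]
0.75 60 out 2 [-0.02, 0.7, 1.76, 0.06, 0.16, -1.64]
0.75 60 in 2 [-0.01, 1.04, 0.98, -0.01, 1.65, 1.56]
0.75 60 tan+ 1 [-0.2, 0.87, 1.37, 0.58, 1.1, -0.52]
0.75 60 tan- 1 [0.17, 0.86, 1.37, -0.59, 1.08, 0.5]
0.75 60 o45 1 [-0.17, 0.75, 1.65, 0.83, 0.59, -0.05]
0.75 60 o-45 1 [0.13, 0.75, 1.64, -0.82, 0.57, 0.02]
0.75 60 i135 2 [-0.13, 0.98, 1.1, 0.31, 1.49, 2.13]
0.75 60 i-135 2 [0.1, 0.98, 1.1, -0.32, 1.49, 0.99]
real	1m36.753s
user	1m36.852s
sys	0m0.118s
```

```bash
cat > plan.py <<'E'
import sys
from ik import *
d=lambda a:np.array([np.cos(np.radians(a)),np.sin(np.radians(a)),0])
def Rtm(yaw,tau):
    z=d(yaw);x=np.array([0,0,-1.]);return Ro.from_rotvec(z*np.radians(tau)).as_matrix()@np.c_[x,np.cross(z,x),z]
def chk(wps,q,n=12,v=True):
    """wps: list of (H, jawyaw, tau)"""
    for k in range(1,len(wps)):
        a,b=wps[k-1],wps[k]; mn=9;ok=True
        for i in range(1,n+1):
            s=i/n;H=np.array(a[0])*(1-s)+np.array(b[0])*s;R=Rtm(a[1]*(1-s)+b[1]*s,a[2]*(1-s)+b[2]*s)
            S=ik(H+.0187*R[:,0],R,[q])
            if not S: ok=False;break
            q2=S[0];mn=min(mn,np.min(np.r_[q2-lo,hi-q2]));
            if np.abs(q2-q).max()>.6: ok='jump'
            q=q2
        print(k,ok,'margin',round(mn,2),q.round(2))
        if ok is False: return None
    return q
if __name__=='__main__':
    T=np.array([.4485,.304,0]);S=np.array([.471,-.3135,0]);z=np.array([0,0,1.])
    q=load()[-1][0]
    for f1,f2 in((25,25),(35,35)):
        print(f1,f2)
        u=d(58.5);g1=S-.01*u+.044*z;ty=d(81)
        wps=[(np.array([.47,-.3146,.268]),-31.5,0),(g1+.08*z-.05*u,-31.5,f1),(g1,-31.5,f1),(g1+.12*z,-31.5,f1),(np.array([.47,0,.27]),-20,f1-45),(T+.009*ty+.16*z,-9,f1-90),(T+.009*ty+.075*z,-9,f1-90)]
        b=wps[-1];t=Rtm(-9,f1-90)[:,0]
        wps+=[(b[0]-.1*t,-9,f1-90),(T+.3*z,-9,0),(T-.009*ty+.075*z-.1*Rtm(-9,90-f2)[:,0],-9,90-f2),(T-.009*ty+.075*z,-9,90-f2),(T+.12*z,-9,90-f2),(T+.12*z+.01*ty,-9,-f2),(T+.03*z+.01*ty,-9,-f2)]
        chk(wps,q)
E
python3 plan.py
```

```text
25 25
1 True margin 0.79 [-0.91  0.6   1.77  0.49  0.99 -0.68]
2 True margin 0.72 [-0.83  0.72  1.82  0.59  0.83 -0.73]
3 True margin 0.73 [-0.83  0.52  1.79  0.5   1.02 -0.59]
4 True margin 0.63 [ 0.16  0.25  1.88 -0.33  1.2   0.65]
5 True margin 0.71 [ 0.84  0.9   1.41 -0.54  1.85  1.14]
6 True margin 0.78 [ 0.84  1.02  1.39 -0.52  1.76  1.2 ]
7 True margin 0.74 [ 0.9   1.05  1.18 -0.5   1.95  1.14]
8 True margin 0.81 [ 0.57  0.24  1.77 -0.    1.13  0.73]
9 True margin 0.35 [-0.15  0.76  2.22  1.51  1.14 -1.4 ]
10 True margin 0.36 [ 0.08  0.87  2.17  1.76  1.11 -1.46]
11 True margin 0.39 [ 0.1   0.76  2.19  1.73  1.09 -1.36]
12 True margin 0.39 [ 0.73  0.64  1.69 -0.3   1.17  1.05]
13 True margin 0.88 [ 0.73  0.78  1.7  -0.32  1.03  1.1 ]
35 35
1 True margin 0.8 [-0.97  0.65  1.74  0.62  1.11 -0.81]
2 True margin 0.79 [-0.9   0.77  1.79  0.72  0.96 -0.88]
3 True margin 0.79 [-0.9   0.57  1.78  0.64  1.12 -0.73]
4 True margin 0.61 [ 0.07  0.2   1.91 -0.18  1.11  0.51]
5 True margin 0.67 [ 0.82  0.82  1.47 -0.48  1.71  1.13]
6 True margin 0.83 [ 0.82  0.94  1.46 -0.47  1.61  1.19]
7 True margin 0.84 [ 0.88  0.94  1.28 -0.44  1.79  1.14]
8 True margin 0.81 [ 0.57  0.24  1.77 -0.    1.13  0.73]
9 True margin 0.35 [-0.06  0.61  2.23  1.45  0.96 -1.2 ]
10 True margin 0.35 [ 0.13  0.76  2.18  1.72  0.92 -1.33]
11 True margin 0.4 [ 0.16  0.65  2.18  1.66  0.9  -1.2 ]
12 True margin 0.4 [ 0.77  0.71  1.61 -0.36  1.34  1.1 ]
13 True margin 0.93 [ 0.77  0.85  1.61 -0.38  1.21  1.15]
```

```bash
cat >> h.py <<'E'
dd=lambda a:np.array([np.cos(np.radians(a)),np.sin(np.radians(a)),0])
EZ=np.array([0,0,1.])
T=np.array([.4485,.304,0]);S=np.array([.471,-.3135,0]);u=dd(58.5);ty=dd(81)
def goH(H,yaw,tau,back=0):
    R=Rt(yaw,tau);t=R.as_matrix()[:,0];return to(np.array(H)+(.0187-back)*t,R)
def whereH():
    o=arm.get_obs();m=R6(o).as_matrix();return o['ee_pos']-.0187*m[:,0]
E
python3 -c "
from h import *
g1=S-.01*u+.044*EZ
goH(g1,-31.5,25,.08);goH(g1,-31.5,25)"
```

```text
d [-0.0176 -0.0296 -0.1498] rv [ 0.3702 -0.2308  0.0036] rows 3.7
d [ 1.000e-04 -7.000e-04 -2.223e-01] rv [ 0.3702 -0.2308  0.0036] rows 5.3
```

>>> move_arm(series=[{"ax": 0.093, "ay": -0.058, "az": 0.001, "dx": -0.005, "dy": -0.008, "dz": -0.035, "fingers": -1}, {"ax": 0.185, "ay": -0.115, "az": 0.002, "dx": -0.009, "dy": -0.015, "dz": -0.07, "fingers": -1}, {"ax": 0.278, "ay": -0.173, "az": 0.003, "dx": -0.013, "dy": -0.022, "dz": -0.105, "fingers": -1}, {"ax": 0.37, "ay": -0.231, "az": 0.004, "dx": -0.018, "dy": -0.03, "dz": -0.135, "fingers": -1}, {"ax": 0.37, "ay": -0.231, "az": 0.004, "dx": -0.018, "dy": -0.03, "dz": -0.15, "fingers": -1}, {"ax": 0.37, "ay": -0.231, "az": 0.004, "dx": -0.013, "dy": -0.023, "dz": -0.168, "fingers": -1}, {"ax": 0.37, "ay": -0.231, "az": 0.004, "dx": -0.009, "dy": -0.015, "dz": -0.187, "fingers": -1}, {"ax": 0.37, "ay": -0.231, "az": 0.004, "dx": -0.004, "dy": -0.008, "dz": -0.205, "fingers": -1}, {"ax": 0.37, "ay": -0.231, "az": 0.004, "dx": 0.0, "dy": -0.001, "dz": -0.222, "fingers": -1}, {"ax": 0.37, "ay": -0.231, "az": 0.004, "dx": 0.0, "dy": -0.001, "dz": -0.222, "fingers": -1}])

```text
time_s: 3.1
ee_pos: [0.4688, -0.3126, 0.0247]
eef_rot: [0.704, 0.335, 0.625, -0.039]
force: [-0.8, 1.2, -0.4]
opening: 0.0852
```

```bash
python3 -c "
from h import *
rec();g1=S-.01*u+.044*EZ;goH(g1,-31.5,25);print(whereH())
for n in('top','side'):
    im=viewer.snapshot(n); x,y=proj(n,[whereH()])[0].astype(int); x0=max(0,x-100);y0=max(0,y-75)
    cv2.imwrite(f'pics/g1{n}.png',cv2.resize(im[y0:y0+150,x0:x0+200],None,fx=3,fy=3))
"
```

```text
3.1 [-0.828  0.713  1.816  0.578  0.835 -0.72 ] [ 0.4688 -0.3126  0.0247] F [-0.8  1.2 -0.4] op 0.0852
[[ 0.216  0.474  0.854]
 [ 0.364  0.772 -0.521]
 [-0.906  0.423 -0.005]]
d [ 0.0011 -0.0027  0.0024] rv [-0.0031 -0.0042 -0.0021] rows 0.1
[ 0.4647518  -0.31939552  0.04159893]
```

View pics/g1top.png

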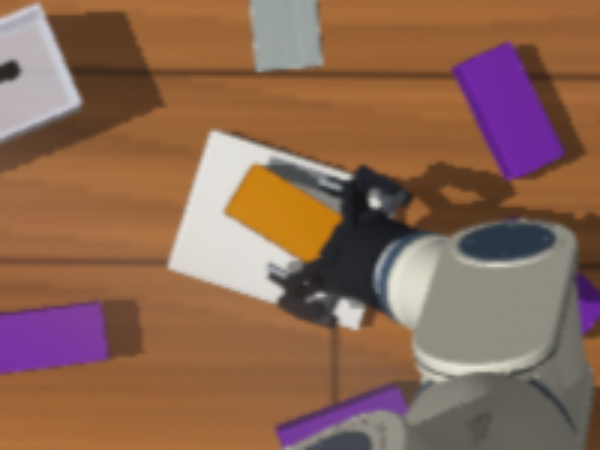

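View pics/g1side.png

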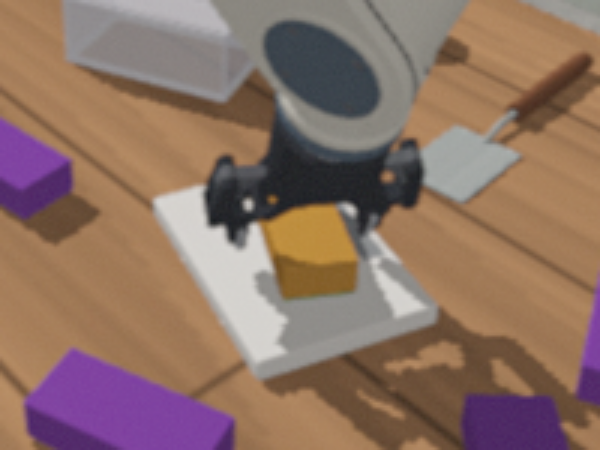

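The fingers straddle the slab across its width: it sits at (285,215) in the top crop with one finger on each side. I'm raising 3 mm and closing.

>>> move_arm(series=[{"ax": 0, "ay": 0, "az": 0, "dx": 0.001, "dy": -0.002, "dz": 0.003, "fingers": -0.6}, {"ax": 0, "ay": 0, "az": 0, "dx": 0.001, "dy": -0.002, "dz": 0.003, "fingers": 0}, {"ax": 0, "ay": 0, "az": 0, "dx": 0.001, "dy": -0.002, "dz": 0.003, "fingers": 1}, {"ax": 0, "ay": 0, "az": 0, "dx": 0.001, "dy": -0.002, "dz": 0.003, "fingers": 1}, {"ax": 0, "ay": 0, "az": 0, "dx": 0.001, "dy": -0.002, "dz": 0.003, "fingers": 1}, {"ax": 0, "ay": 0, "az": 0, "dx": 0.001, "dy": -0.002, "dz": 0.003, "fingers": 1}, {"ax": 0, "ay": 0, "az": 0, "dx": 0.001, "dy": -0.002, "dz": 0.003, "fingers": 1}, {"ax": 0, "ay": 0, "az": 0, "dx": 0.001, "dy": -0.002, "dz": 0.003, "fingers": 1}])

```text
time_s: 3.87
ee_pos: [0.4715, -0.3182, 0.0321]
eef_rot: [0.707, 0.334, 0.623, -0.04]
force: [-0.6, -1.5, 8.0]
opening: 0.0528
```

```bash
python3 -c "
from h import *
rec();print(whereH())"
```

```text
3.87 [-0.831  0.703  1.807  0.573  0.846 -0.714] [ 0.4715 -0.3182  0.0321] F [-0.6 -1.5  8. ] op 0.0528
[[ 0.222  0.472  0.853]
 [ 0.359  0.774 -0.522]
 [-0.907  0.422  0.002]]
[ 0.46734364 -0.32489284  0.04900628]
```

```bash
python3 -c "
from h import *
for n in('side',):
    im=viewer.snapshot(n); x,y=proj(n,[whereH()])[0].astype(int); x0=max(0,x-60);y0=max(0,y-50)
    cv2.imwrite(f'pics/g2{n}.png',cv2.resize(im[y0:y0+100,x0:x0+120],None,fx=6,fy=6,interpolation=cv2.INTER_CUBIC))
o=arm.get_obs();print(o['ee_pos'],o['force'],o['moment'])
"
```

```text
[ 0.47148281 -0.31818762  0.03205532] [-0.53527163 -1.94479777  6.84791098] [0.10688707 0.1258243  0.12659921]
```

View pics/g2side.png

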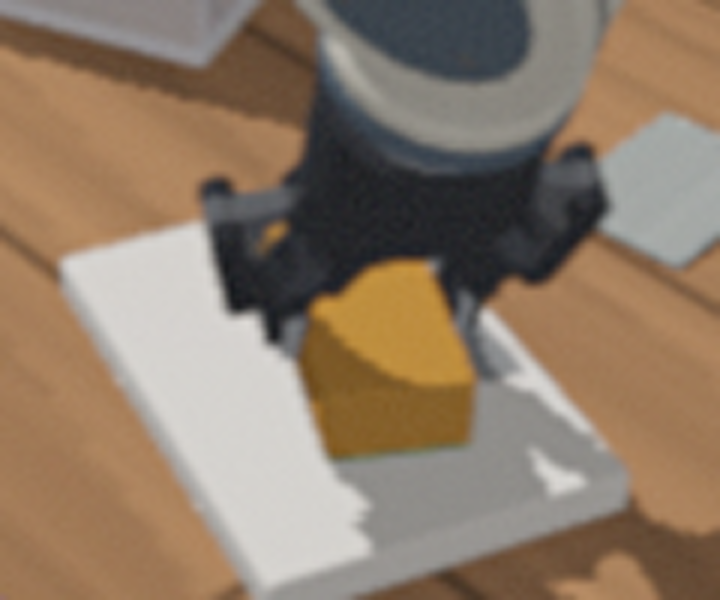

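>>> move_arm(series=[{"ax": 0, "ay": 0, "az": 0, "dx": 0, "dy": 0, "dz": 0.01, "fingers": 1}, {"ax": 0, "ay": 0, "az": 0, "dx": 0, "dy": 0, "dz": 0.03, "fingers": 1}, {"ax": 0, "ay": 0, "az": 0, "dx": 0, "dy": 0, "dz": 0.06, "fingers": 1}, {"ax": 0, "ay": 0, "az": 0, "dx": 0, "dy": 0, "dz": 0.09, "fingers": 1}, {"ax": 0, "ay": 0, "az": 0, "dx": 0, "dy": 0, "dz": 0.12, "fingers": 1}, {"ax": 0, "ay": 0, "az": 0, "dx": 0, "dy": 0, "dz": 0.13, "fingers": 1}])

```text
time_s: 4.42
ee_pos: [0.4727, -0.3199, 0.167]
eef_rot: [0.709, 0.332, 0.621, -0.041]
force: [0.9, -0.7, -2.6]
opening: 0.0529
```

```bash
python3 -c "
from h import *
rec();print(whereH());goH((.47,0,.27),-20,-20)
for n in('side',):
    im=viewer.snapshot(n); x,y=proj(n,[whereH()])[0].astype(int); x0=max(0,x-60);y0=max(0,y-50)
    cv2.imwrite(f'pics/g3{n}.png',cv2.resize(im[y0:y0+100,x0:x0+120],None,fx=6,fy=6,interpolation=cv2.INTER_CUBIC))
"
```

```text
4.42 [-0.832  0.489  1.775  0.486  1.053 -0.566] [ 0.4727 -0.3199  0.167 ] F [ 0.9 -0.7 -2.6] op 0.0529
[[ 0.226  0.471  0.853]
 [ 0.354  0.776 -0.522]
 [-0.907  0.42   0.008]]
[ 0.46852348 -0.32650003  0.18393457]
d [-0.0049  0.3139  0.0855] rv [-0.7025  0.3474  0.1866] rows 7.8
```

View pics/g3side.png

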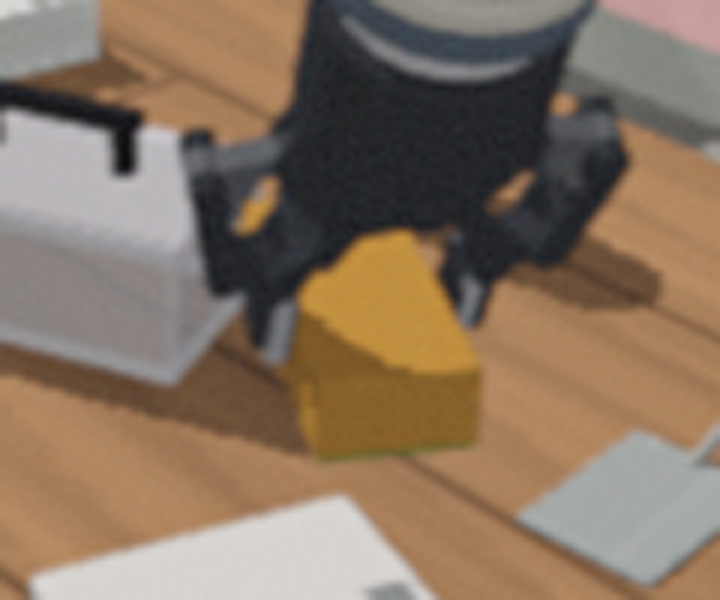

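>>> move_arm(series=[{"ax": -0.035, "ay": 0.017, "az": 0.009, "dx": 0, "dy": 0.014, "dz": 0.012, "fingers": 1}, {"ax": -0.105, "ay": 0.052, "az": 0.028, "dx": 0, "dy": 0.042, "dz": 0.026, "fingers": 1}, {"ax": -0.18, "ay": 0.09, "az": 0.047, "dx": -0.001, "dy": 0.076, "dz": 0.04, "fingers": 1}, {"ax": -0.25, "ay": 0.125, "az": 0.067, "dx": -0.002, "dy": 0.11, "dz": 0.05, "fingers": 1}, {"ax": -0.325, "ay": 0.16, "az": 0.086, "dx": -0.002, "dy": 0.144, "dz": 0.06, "fingers": 1}, {"ax": -0.4, "ay": 0.198, "az": 0.106, "dx": -0.003, "dy": 0.178, "dz": 0.068, "fingers": 1}, {"ax": -0.475, "ay": 0.235, "az": 0.126, "dx": -0.003, "dy": 0.212, "dz": 0.074, "fingers": 1}, {"ax": -0.55, "ay": 0.272, "az": 0.146, "dx": -0.004, "dy": 0.246, "dz": 0.08, "fingers": 1}, {"ax": -0.625, "ay": 0.31, "az": 0.166, "dx": -0.005, "dy": 0.28, "dz": 0.084, "fingers": 1}, {"ax": -0.702, "ay": 0.347, "az": 0.187, "dx": -0.005, "dy": 0.314, "dz": 0.086, "fingers": 1}])

```text
time_s: 5.3
ee_pos: [0.4675, -0.0045, 0.2534]
eef_rot: [0.665, -0.002, 0.706, -0.242]
force: [1.4, -1.0, -3.6]
opening: 0.053
```

```bash
python3 -c "
from h import *
rec();print(whereH());goH(T+.014*ty+.16*EZ,-9,-65)
"
```

```text
5.3 [ 0.161  0.251  1.876 -0.33   1.208  0.656] [ 0.4675 -0.0045  0.2534] F [ 1.4 -1.  -3.6] op 0.053
[[-0.115  0.32   0.94 ]
 [-0.325  0.882 -0.34 ]
 [-0.939 -0.345  0.002]]
[0.46963686 0.00155074 0.27091147]
d [-0.0194  0.3056 -0.1013] rv [-0.758   0.1973  0.179 ] rows 7.7
```

>>> move_arm(series=[{"ax": -0.05, "ay": 0.013, "az": 0.012, "dx": -0.001, "dy": 0.018, "dz": -0.002, "fingers": 1}, {"ax": -0.12, "ay": 0.031, "az": 0.028, "dx": -0.003, "dy": 0.048, "dz": -0.006, "fingers": 1}, {"ax": -0.2, "ay": 0.052, "az": 0.047, "dx": -0.005, "dy": 0.08, "dz": -0.014, "fingers": 1}, {"ax": -0.28, "ay": 0.073, "az": 0.066, "dx": -0.007, "dy": 0.113, "dz": -0.024, "fingers": 1}, {"ax": -0.36, "ay": 0.094, "az": 0.085, "dx": -0.009, "dy": 0.145, "dz": -0.036, "fingers": 1}, {"ax": -0.44, "ay": 0.115, "az": 0.104, "dx": -0.011, "dy": 0.178, "dz": -0.05, "fingers": 1}, {"ax": -0.52, "ay": 0.135, "az": 0.123, "dx": -0.013, "dy": 0.21, "dz": -0.064, "fingers": 1}, {"ax": -0.6, "ay": 0.156, "az": 0.142, "dx": -0.015, "dy": 0.242, "dz": -0.078, "fingers": 1}, {"ax": -0.68, "ay": 0.177, "az": 0.161, "dx": -0.017, "dy": 0.275, "dz": -0.091, "fingers": 1}, {"ax": -0.758, "ay": 0.197, "az": 0.179, "dx": -0.019, "dy": 0.306, "dz": -0.101, "fingers": 1}, {"ax": -0.758, "ay": 0.197, "az": 0.179, "dx": -0.019, "dy": 0.306, "dz": -0.101, "fingers": 1}, {"ax": -0.758, "ay": 0.197, "az": 0.179, "dx": -0.019, "dy": 0.306, "dz": -0.101, "fingers": 1}])

```text
time_s: 6.3
ee_pos: [0.4469, 0.3022, 0.1477]
eef_rot: [0.563, -0.335, 0.624, -0.425]
force: [0.7, -0.9, -2.2]
opening: 0.0529
```

```bash
cat >> h.py <<'E'
def crop(n,tag,X=None,w=140,h=110,k=5):
    im=viewer.snapshot(n); cv2.imwrite(f'pics/{tag}{n}_full.png',im); x,y=proj(n,[whereH() if X is None else X])[0].astype(int); x0=int(np.clip(x-w//2,0,560-w));y0=int(np.clip(y-h//2,0,420-h))
    cv2.imwrite(f'pics/{tag}{n}.png',cv2.resize(im[y0:y0+h,x0:x0+w],None,fx=k,fy=k,interpolation=cv2.INTER_CUBIC)); print(n,'crop origin',x0,y0,'k',k)
E
python3 -c "
from h import *
rec();print(whereH());goH(T+.014*ty+.16*EZ,-9,-65);goH(T+.014*ty+.0756*EZ,-9,-65)
crop('side','u1');crop('top','u1')
"
```

```text
6.3 [ 0.848  0.913  1.394 -0.535  1.861  1.137] [0.4469 0.3022 0.1477] F [ 0.7 -0.9 -2.2] op 0.0529
[[-0.141  0.06   0.988]
 [-0.897  0.414 -0.153]
 [-0.418 -0.908 -0.004]]
[0.4495087  0.31894193 0.15547978]
d [ 0.0012 -0.0011  0.0044] rv [ 0.0038 -0.005  -0.0035] rows 0.1
d [ 0.0012 -0.0011 -0.08  ] rv [ 0.0038 -0.005  -0.0035] rows 1.9
side crop origin 105 86 k 5
top crop origin 35 174 k 5
```

View pics/u1side.png

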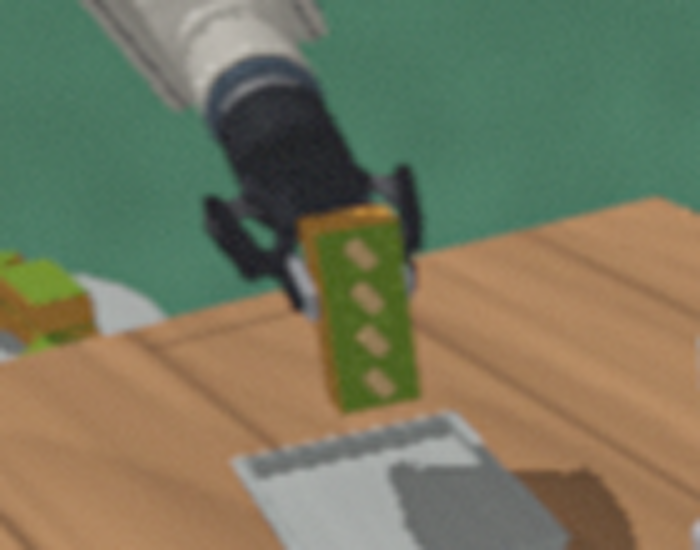

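View pics/u1top.png

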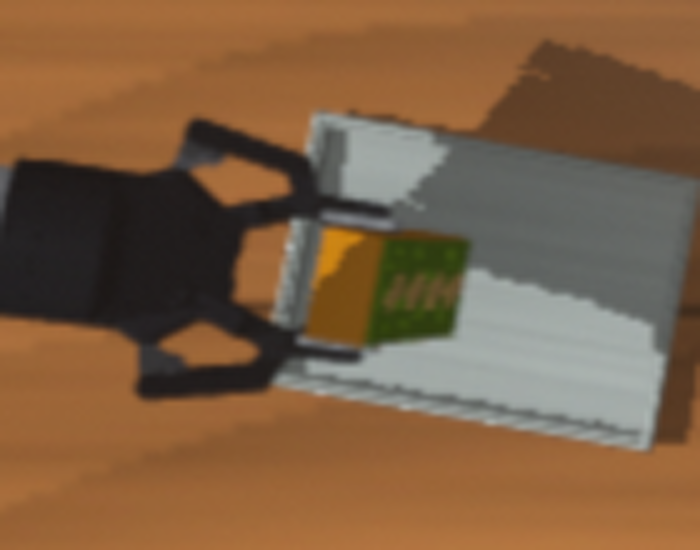

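```bash
python3 -c "
from h import *
R=R6().as_matrix();H=whereH()
for off,dep in((.0116,.031),):
  # slab axes in current tool: at grasp tilt 25deg => crumb normal dir
  Rg=Rt(-31.5,25).as_matrix()
  c=R@Rg.T@np.array([0,0,-1.]); up=R@Rg.T@(-u); j=R[:,2]
  print('c',c.round(3),'up',up.round(3))
  X=[H+dep*c-off*up+a*.06*up+b*.027*j for a,b in((1,1),(1,-1),(-1,-1),(-1,1))]
  print(((proj('side',X)-[105,86]+.4)*5).round(0)); print(((proj('top',X)-[35,174]+.4)*5).round(0)); print(np.array(X).round(3))
"
```

```text
c [-0.156 -0.988  0.   ] up [0.001 0.    1.   ]
[[402. 207.]
 [313. 223.]
 [344. 409.]
 [428. 391.]]
[[391. 236.]
 [369. 349.]
 [457. 337.]
 [475. 236.]]
[[0.473 0.283 0.208]
 [0.419 0.291 0.208]
 [0.419 0.291 0.088]
 [0.473 0.283 0.088]]
```

The slab is upright with the crumbed face towards −y (green face at side crop (370,310)), within about 2 px of the prediction. I'm lowering it to the tray floor.

>>> move_arm(series=[{"ax": 0.003, "ay": -0.004, "az": -0.003, "dx": 0.001, "dy": -0.001, "dz": -0.015, "fingers": 1}, {"ax": 0.003, "ay": -0.004, "az": -0.003, "dx": 0.001, "dy": -0.001, "dz": -0.035, "fingers": 1}, {"ax": 0.003, "ay": -0.004, "az": -0.003, "dx": 0.001, "dy": -0.001, "dz": -0.055, "fingers": 1}, {"ax": 0.003, "ay": -0.004, "az": -0.003, "dx": 0.001, "dy": -0.001, "dz": -0.065, "fingers": 1}, {"ax": 0.003, "ay": -0.004, "az": -0.003, "dx": 0.001, "dy": -0.001, "dz": -0.07, "fingers": 1}, {"ax": 0.003, "ay": -0.004, "az": -0.003, "dx": 0.001, "dy": -0.001, "dz": -0.073, "fingers": 1}, {"ax": 0.003, "ay": -0.004, "az": -0.003, "dx": 0.001, "dy": -0.001, "dz": -0.073, "fingers": 1}])

```text
time_s: 6.98
ee_pos: [0.4496, 0.2995, 0.0789]
eef_rot: [0.566, -0.329, 0.625, -0.426]
force: [-0.3, -0.7, -2.5]
opening: 0.0526
```

```bash
python3 -c "
from h import *
rec();print(whereH());goH(T+.014*ty+.0756*EZ,-9,-65)
crop('side','u2')
"
```

```text
6.98 [ 0.841  1.007  1.379 -0.524  1.784  1.185] [0.4496 0.2995 0.0789] F [-0.3 -0.7 -2.5] op 0.0526
[[-0.143  0.071  0.987]
 [-0.893  0.42  -0.16 ]
 [-0.426 -0.905  0.003]]
[0.45232193 0.31618642 0.08690547]
d [-0.0016  0.0016 -0.0112] rv [-0.0034  0.0037  0.0036] rows 0.3
side crop origin 109 107 k 5
```

View pics/u2side.png

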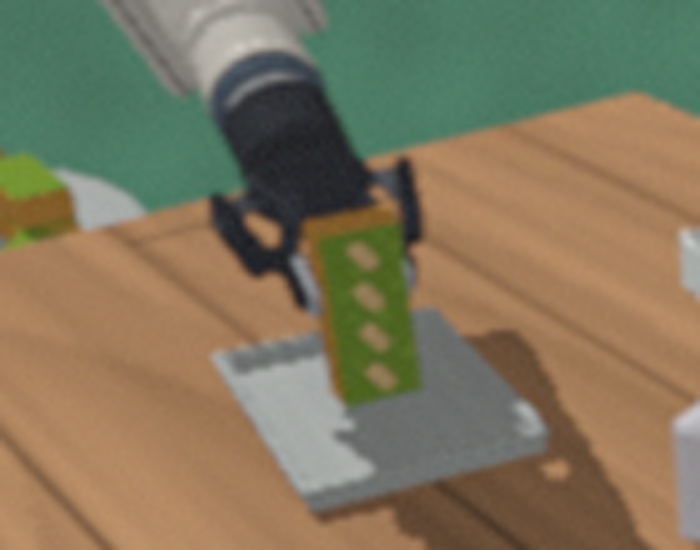

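>>> move_arm(series=[{"ax": 0, "ay": 0, "az": 0, "dx": -0.001, "dy": 0.001, "dz": -0.003, "fingers": 1}, {"ax": 0, "ay": 0, "az": 0, "dx": -0.001, "dy": 0.001, "dz": -0.005, "fingers": 1}, {"ax": 0, "ay": 0, "az": 0, "dx": -0.001, "dy": 0.001, "dz": -0.007, "fingers": 1}, {"ax": 0, "ay": 0, "az": 0, "dx": -0.001, "dy": 0.001, "dz": -0.008, "fingers": 1}, {"ax": 0, "ay": 0, "az": 0, "dx": -0.001, "dy": 0.001, "dz": -0.008, "fingers": 1}])

```text
time_s: 7.45
ee_pos: [0.4486, 0.3008, 0.0711]
eef_rot: [0.566, -0.329, 0.624, -0.426]
force: [0.3, 0.1, -3.1]
opening: 0.0527
```

```bash
python3 -c "
from h import *
rec();print(whereH())
"
```

```text
7.45 [ 0.843  1.019  1.375 -0.521  1.778  1.191] [0.4486 0.3008 0.0711] F [ 0.3  0.1 -3.1] op 0.0527
[[-0.143  0.071  0.987]
 [-0.893  0.42  -0.16 ]
 [-0.426 -0.905  0.003]]
[0.45126455 0.31748623 0.07911233]
```

>>> move_arm(series=[{"ax": 0, "ay": 0, "az": 0, "dx": -0.001, "dy": 0, "dz": -0.001, "fingers": 1}, {"ax": 0, "ay": 0, "az": 0, "dx": -0.001, "dy": 0, "dz": -0.002, "fingers": 1}, {"ax": 0, "ay": 0, "az": 0, "dx": -0.001, "dy": 0, "dz": -0.003, "fingers": 1}, {"ax": 0, "ay": 0, "az": 0, "dx": -0.001, "dy": 0, "dz": -0.003, "fingers": 1}])

```text
time_s: 7.78
ee_pos: [0.4475, 0.3011, 0.0696]
eef_rot: [0.566, -0.33, 0.624, -0.427]
force: [-1.6, 1.1, 7.2]
opening: 0.053
```

```bash
python3 -c "
from h import *
rec();print(whereH());print(arm.get_obs()['moment'])
"
```

```text
7.78 [ 0.845  1.022  1.375 -0.521  1.778  1.193] [0.4475 0.3011 0.0696] F [-1.6  1.1  7.2] op 0.053
[[-0.143  0.071  0.987]
 [-0.894  0.419 -0.16 ]
 [-0.425 -0.905  0.004]]
[0.4501516  0.31779812 0.07752235]
[-0.27752431  0.3171829  -0.30314445]
```

```bash
python3 -c "
from h import *
crop('side','u3',w=100,h=80,k=8);crop('top','u3',w=100,h=80,k=8)
H=whereH();c=dd(-99);j=dd(-9)
X=[H+.031*c+(z-H[2])*EZ+b*.027*j for z,b in((.124,1),(.124,-1),(.004,-1),(.004,1))]
for n in('side','top'): print(proj(n,X).round(1).tolist())
"
```

```text
side crop origin 128 125 k 8
top crop origin 67 189 k 8
[[188.4, 153.1], [171.3, 156.6], [177.0, 191.3], [193.2, 187.3]]
[[124.9, 221.2], [121.0, 242.0], [136.0, 239.8], [139.4, 221.2]]
```

View pics/u3side.png

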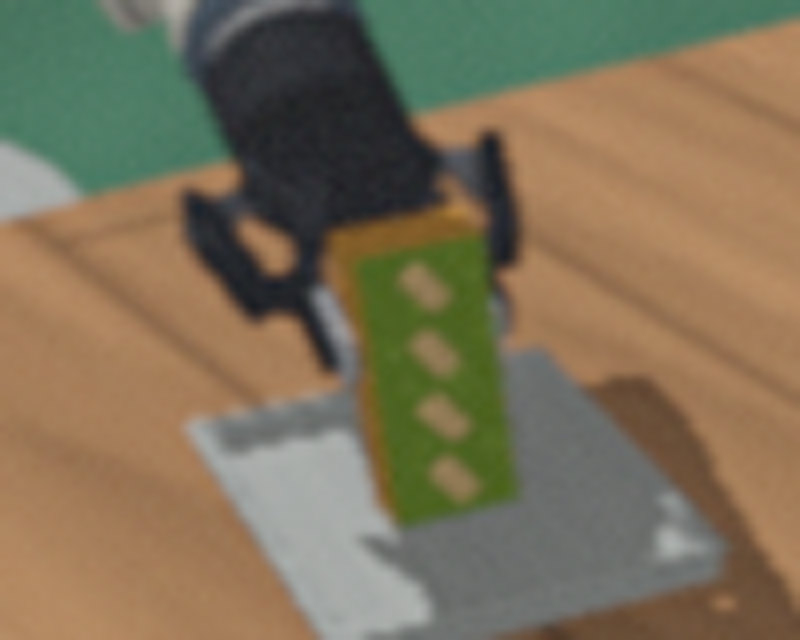

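View pics/u3top.png

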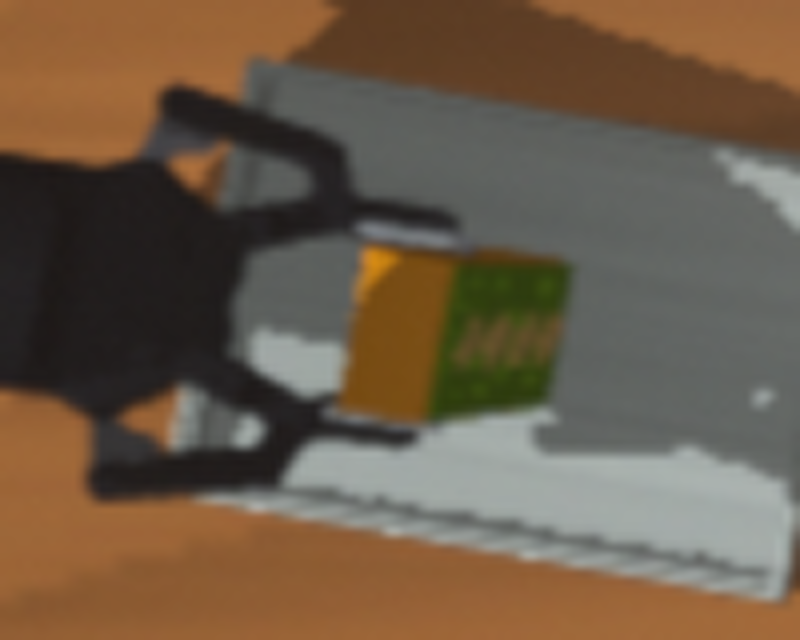

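>>> move_arm(series=[{"ax": 0, "ay": 0, "az": 0, "dx": 0, "dy": 0, "dz": 0, "fingers": 1}, {"ax": 0, "ay": 0, "az": 0, "dx": 0, "dy": 0, "dz": 0, "fingers": -0.3}, {"ax": 0, "ay": 0, "az": 0, "dx": 0, "dy": 0, "dz": 0, "fingers": -0.4}, {"ax": 0, "ay": 0, "az": 0, "dx": 0, "dy": 0, "dz": 0, "fingers": -0.6}, {"ax": 0, "ay": 0, "az": 0, "dx": 0, "dy": 0, "dz": 0, "fingers": -0.8}, {"ax": 0, "ay": 0, "az": 0, "dx": 0, "dy": 0, "dz": 0, "fingers": -1}, {"ax": 0, "ay": 0, "az": 0, "dx": 0, "dy": 0, "dz": 0, "fingers": -1}])

```text
time_s: 8.47
ee_pos: [0.4475, 0.301, 0.0696]
eef_rot: [0.565, -0.33, 0.624, -0.427]
force: [-0.5, -0.4, -0.2]
opening: 0.0854
```

```bash
python3 -c "
from h import *
rec();print(whereH());
H=whereH();goH(H,-9,-65,.11)
crop('side','u4',w=100,h=80,k=8)
"
```

```text
8.47 [ 0.844  1.021  1.375 -0.521  1.778  1.193] [0.4475 0.301  0.0696] F [-0.5 -0.4 -0.2] op 0.0854
[[-0.143  0.071  0.987]
 [-0.894  0.419 -0.16 ]
 [-0.425 -0.905  0.004]]
[0.45016    0.31769388 0.07751968]
d [0.0156 0.0984 0.0465] rv [-0.0016  0.004   0.0035] rows 2.6
side crop origin 129 125 k 8
```

View pics/u4side.png

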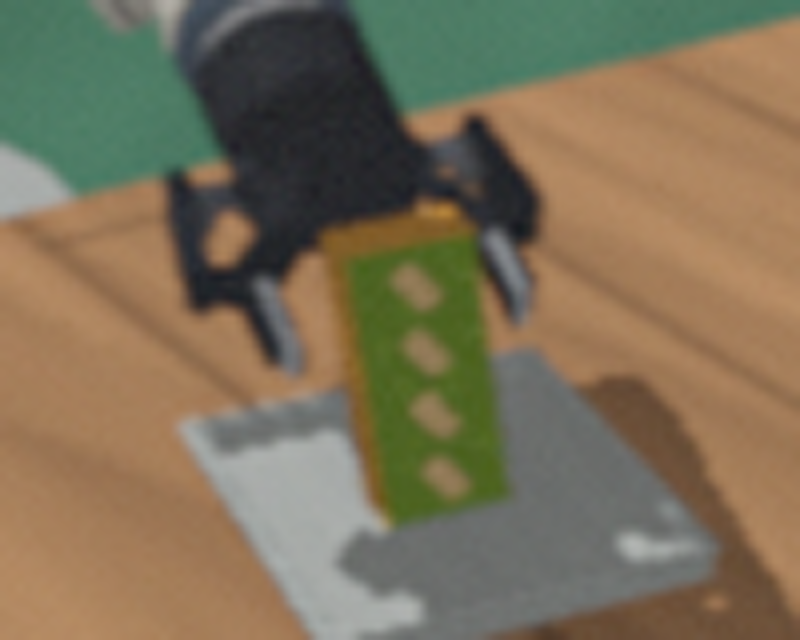

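```bash
python3 -c "
from h import *
H=whereH();goH(H,-9,-65,.12)
to(T+.04*ty+.28*EZ,Rt(-9,0))
"
```

```text
d [0.017  0.1074 0.0508] rv [-0.0016  0.004   0.0035] rows 2.9
d [0.0073 0.0425 0.2104] rv [ 1.1185 -0.1758  0.0052] rows 9.1
```

>>> move_arm(series=[{"ax": 0, "ay": 0, "az": 0, "dx": 0.003, "dy": 0.02, "dz": 0.01, "fingers": -1}, {"ax": 0, "ay": 0, "az": 0, "dx": 0.008, "dy": 0.051, "dz": 0.024, "fingers": -1}, {"ax": 0, "ay": 0, "az": 0, "dx": 0.013, "dy": 0.084, "dz": 0.04, "fingers": -1}, {"ax": 0, "ay": 0, "az": 0, "dx": 0.017, "dy": 0.107, "dz": 0.052, "fingers": -1}, {"ax": 0.1, "ay": -0.016, "az": 0, "dx": 0.017, "dy": 0.107, "dz": 0.085, "fingers": -1}, {"ax": 0.22, "ay": -0.035, "az": 0.001, "dx": 0.017, "dy": 0.107, "dz": 0.12, "fingers": -1}, {"ax": 0.34, "ay": -0.053, "az": 0.002, "dx": 0.017, "dy": 0.107, "dz": 0.155, "fingers": -1}, {"ax": 0.46, "ay": -0.072, "az": 0.002, "dx": 0.015, "dy": 0.095, "dz": 0.185, "fingers": -1}, {"ax": 0.58, "ay": -0.091, "az": 0.003, "dx": 0.013, "dy": 0.08, "dz": 0.205, "fingers": -1}, {"ax": 0.7, "ay": -0.11, "az": 0.003, "dx": 0.011, "dy": 0.068, "dz": 0.21, "fingers": -1}, {"ax": 0.82, "ay": -0.129, "az": 0.004, "dx": 0.01, "dy": 0.06, "dz": 0.21, "fingers": -1}, {"ax": 0.94, "ay": -0.148, "az": 0.004, "dx": 0.008, "dy": 0.05, "dz": 0.21, "fingers": -1}, {"ax": 1.06, "ay": -0.166, "az": 0.005, "dx": 0.007, "dy": 0.043, "dz": 0.21, "fingers": -1}, {"ax": 1.118, "ay": -0.176, "az": 0.005, "dx": 0.007, "dy": 0.043, "dz": 0.21, "fingers": -1}])

```text
time_s: 9.68
ee_pos: [0.4539, 0.3417, 0.2809]
eef_rot: [0.706, 0.058, 0.704, -0.054]
force: [-0.3, 0.2, -0.9]
opening: 0.0855
```

```bash
python3 -c "
from h import *
rec();
crop('side','v1',X=T+.06*EZ,w=100,h=80,k=8);crop('top','v1',X=T+.06*EZ,w=100,h=80,k=8)
H2=np.array([.4477,.3035,0])-.010*ty+.075*EZ
goH(H2,-9,65,.12)
"
```

```text
9.68 [0.623 0.283 1.715 0.003 1.139 0.781] [0.4539 0.3417 0.2809] F [-0.3  0.2 -0.9] op 0.0855
[[ 0.003  0.159  0.987]
 [ 0.005  0.987 -0.159]
 [-1.     0.005  0.002]]
side crop origin 131 131 k 8
top crop origin 75 189 k 8
d [-0.0224 -0.1388 -0.1627] rv [ 1.1199 -0.1786  0.0031] rows 9.1
```

View pics/v1side.png

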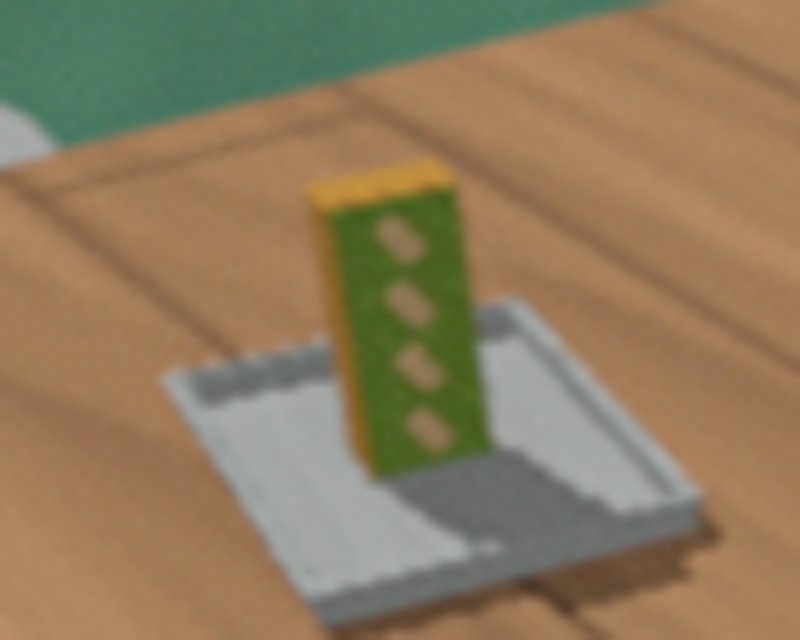

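View pics/v1top.png

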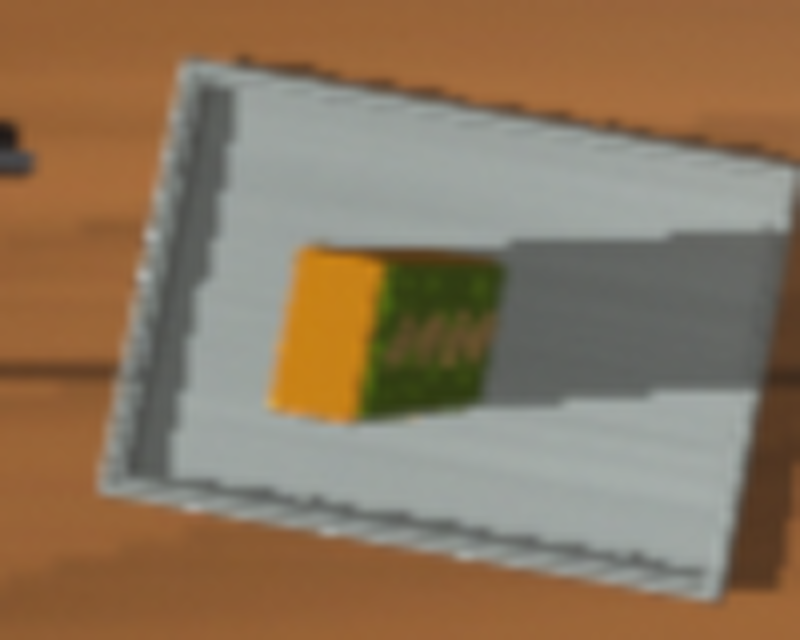

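The slab stands free and upright on the tray. In the top crop its end face is near (329,334), and the green face towards −y.

```bash
python3 -c "
from h import *
f=lambda L,z:plane('top',[(75+x/8-.44,189+y/8-.44) for x,y in L],z)[:,:2]
a=f([(302,245),(388,262),(358,420),(268,408)],.124);print(a.round(4),a.mean(0).round(4))
e=a[0]-a[3]+a[1]-a[2];print('width yaw',np.degrees(np.arctan2(e[1],e[0])),np.linalg.norm(e)/2,np.linalg.norm(a[0]-a[1]))
b=f([(185,60),(795,160),(718,600),(100,490)],.014);print(b.round(4),b.mean(0).round(4))
e=b[0]-b[1]+b[3]-b[2];print('tray yaw',np.degrees(np.arctan2(e[1],e[0])),np.linalg.norm(e)/2)
g=f([(495,262),(482,405)],.004);print('crumb base',g.round(4),g.mean(0).round(4))
"
```

```text
[[0.4768 0.3152]
 [0.4716 0.2876]
 [0.4209 0.2958]
 [0.4245 0.3246]] [0.4484 0.3058]
width yaw -9.75719765227109 0.052186977674143174 0.028049629623761493
[[0.5421 0.3993]
 [0.5088 0.1831]
 [0.353  0.207 ]
 [0.3899 0.4248]] [0.4484 0.3036]
tray yaw 80.80937025449757 0.2198592370099218
crumb base [[0.4715 0.2914]
 [0.4205 0.2948]] [0.446  0.2931]
```

```bash
python3 -c "
from h import *
H2=np.array([.447,.298,.079])
goH(H2,-9,65,.13);goH(H2,-9,65,.0)
"
```

```text
d [-0.0229 -0.1434 -0.1545] rv [ 1.1199 -0.1786  0.0031] rows 9.1
d [-0.0045 -0.027  -0.2094] rv [ 1.1199 -0.1786  0.0031] rows 9.1
```

>>> move_arm(series=[{"ax": 0.06, "ay": -0.01, "az": 0, "dx": -0.003, "dy": -0.018, "dz": 0.005, "fingers": -1}, {"ax": 0.17, "ay": -0.027, "az": 0, "dx": -0.008, "dy": -0.05, "dz": 0.005, "fingers": -1}, {"ax": 0.28, "ay": -0.045, "az": 0.001, "dx": -0.014, "dy": -0.085, "dz": 0.0, "fingers": -1}, {"ax": 0.39, "ay": -0.062, "az": 0.001, "dx": -0.019, "dy": -0.12, "dz": -0.01, "fingers": -1}, {"ax": 0.5, "ay": -0.08, "az": 0.001, "dx": -0.024, "dy": -0.15, "dz": -0.025, "fingers": -1}, {"ax": 0.61, "ay": -0.097, "az": 0.002, "dx": -0.026, "dy": -0.16, "dz": -0.045, "fingers": -1}, {"ax": 0.72, "ay": -0.115, "az": 0.002, "dx": -0.026, "dy": -0.16, "dz": -0.065, "fingers": -1}, {"ax": 0.83, "ay": -0.132, "az": 0.002, "dx": -0.026, "dy": -0.16, "dz": -0.09, "fingers": -1}, {"ax": 0.94, "ay": -0.15, "az": 0.003, "dx": -0.025, "dy": -0.155, "dz": -0.115, "fingers": -1}, {"ax": 1.05, "ay": -0.167, "az": 0.003, "dx": -0.024, "dy": -0.15, "dz": -0.135, "fingers": -1}, {"ax": 1.12, "ay": -0.179, "az": 0.003, "dx": -0.023, "dy": -0.143, "dz": -0.154, "fingers": -1}, {"ax": 1.12, "ay": -0.179, "az": 0.003, "dx": -0.023, "dy": -0.143, "dz": -0.154, "fingers": -1}, {"ax": 1.12, "ay": -0.179, "az": 0.003, "dx": -0.023, "dy": -0.143, "dz": -0.154, "fingers": -1}])

```text
time_s: 10.87
ee_pos: [0.4313, 0.1993, 0.1245]
eef_rot: [0.622, 0.428, 0.564, 0.334]
force: [-0.2, -0.0, 0.2]
opening: 0.0852
```

```bash
python3 -c "
from h import *
rec();
crop('side','v2',X=T+.06*EZ,w=140,h=110,k=5);crop('top','v2',X=T+.06*EZ,w=140,h=110,k=5)
H2=np.array([.447,.298,.079])
goH(H2,-9,65,.0)
"
```

```text
10.87 [-0.211  0.709  2.216  1.419  1.164 -1.332] [0.4313 0.1993 0.1245] F [-0.2 -0.   0.2] op 0.0852
[[ 0.141  0.067  0.988]
 [ 0.898  0.411 -0.156]
 [-0.416  0.909 -0.002]]
side crop origin 111 116 k 5
top crop origin 55 174 k 5
d [ 0.0192  0.116  -0.0523] rv [-0.0037 -0.0076 -0.    ] rows 3.1
```

View pics/v2side.png

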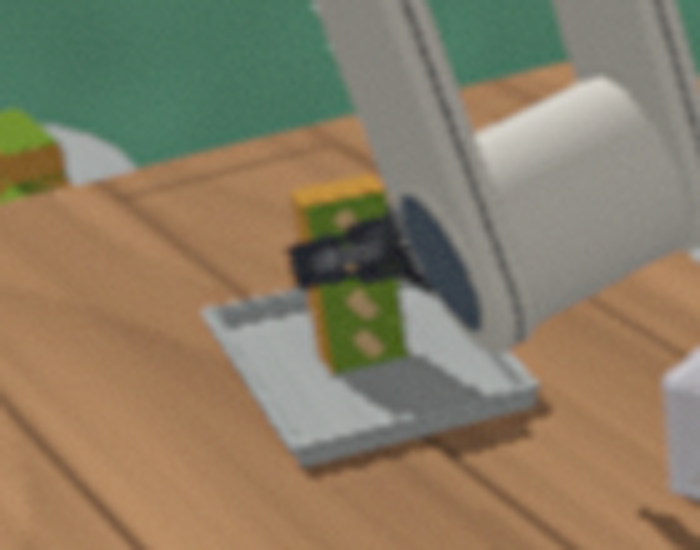

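View pics/v2top.png

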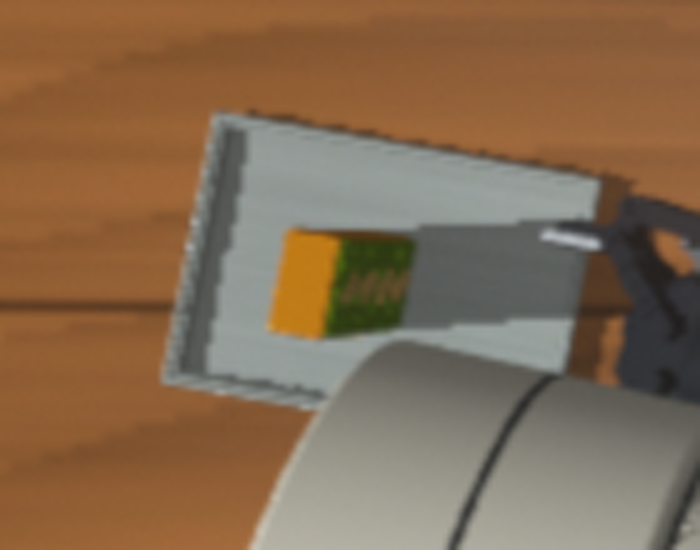

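```bash
python3 - <<'E'
from h import *
from kin import fit,Z,Y
p,C=fit();q=arm.get_obs()['joint_pos'];a0,d,h,L1,e1,e2,L2,L3,f,g=p
A=Z(q[0]);P=A@[a0,d,h];pts=[P];A=A@Y(q[1]);P=P+A@[e1,0,L1];pts.append(P);A=A@Y(q[2]);pts.append(P+A@[e2,0,0]);P=P+A@[e2,0,L2];pts.append(P);pts.append(arm.get_obs()['ee_pos'])
for X in pts: print(X.round(3),proj('top',[X]).round(0),proj('side',[X]).round(0))
E
```

```text
[0.002 0.012 0.312] [[219. 449.]] [[  1. 164.]]
[ 0.361 -0.065  0.74 ] [[250. 328.]] [[ 177. -137.]]
[ 0.287 -0.049  0.723] [[236. 392.]] [[ 128. -128.]]
[ 0.389 -0.071  0.25 ] [[262. 259.]] [[222. 156.]]
[0.43  0.199 0.123] [[158. 238.]] [[189. 165.]]
```

View pics/v2top_full.png

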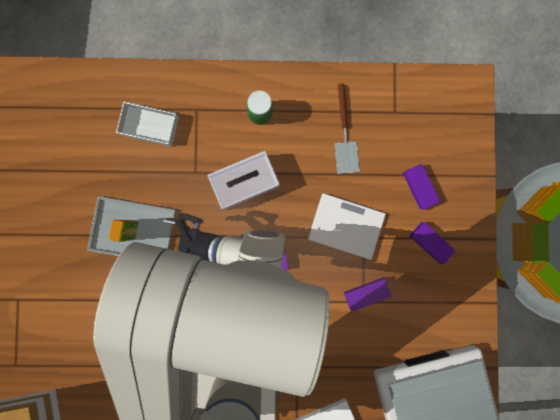

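View pics/v2side_full.png

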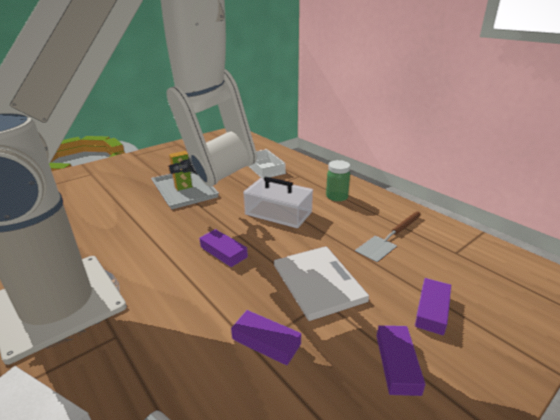

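The large shape in the top view is the elbow, high above the table (z about 0.73), so the approach is clear.

>>> move_arm(series=[{"ax": -0.004, "ay": -0.007, "az": 0, "dx": 0.004, "dy": 0.024, "dz": -0.011, "fingers": -1}, {"ax": -0.004, "ay": -0.007, "az": 0, "dx": 0.009, "dy": 0.054, "dz": -0.024, "fingers": -1}, {"ax": -0.004, "ay": -0.007, "az": 0, "dx": 0.014, "dy": 0.085, "dz": -0.038, "fingers": -1}, {"ax": -0.004, "ay": -0.007, "az": 0, "dx": 0.018, "dy": 0.106, "dz": -0.048, "fingers": -1}, {"ax": -0.004, "ay": -0.007, "az": 0, "dx": 0.019, "dy": 0.116, "dz": -0.052, "fingers": -1}, {"ax": -0.004, "ay": -0.007, "az": 0, "dx": 0.019, "dy": 0.116, "dz": -0.052, "fingers": -1}, {"ax": -0.004, "ay": -0.007, "az": 0, "dx": 0.019, "dy": 0.116, "dz": -0.052, "fingers": -1}])

```text
time_s: 11.55
ee_pos: [0.4492, 0.3161, 0.0722]
eef_rot: [0.624, 0.424, 0.566, 0.333]
force: [-0.7, -0.1, -0.4]
opening: 0.0854
```

```bash
python3 -c "
from h import *
rec();
H2=np.array([.447,.298,.079])
goH(H2,-9,65,.0);print(whereH())
crop('side','v3',w=100,h=80,k=8);crop('top','v3',w=100,h=80,k=8)
"
```

```text
11.55 [ 0.085  0.834  2.163  1.74   1.105 -1.414] [0.4492 0.3161 0.0722] F [-0.7 -0.1 -0.4] op 0.0854
[[ 0.138  0.064  0.988]
 [ 0.895  0.418 -0.152]
 [-0.423  0.906  0.   ]]
d [ 0.0005 -0.0014 -0.0011] rv [ 0.0007  0.0001 -0.0041] rows 0.0
[0.44657368 0.29937681 0.08009522]
side crop origin 130 126 k 8
top crop origin 74 190 k 8
```

View pics/v3side.png

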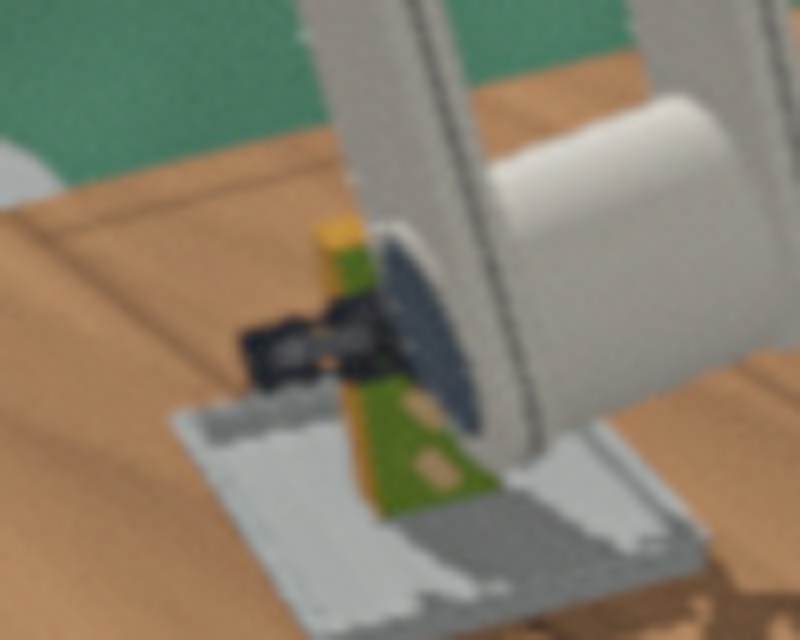

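View pics/v3top.png

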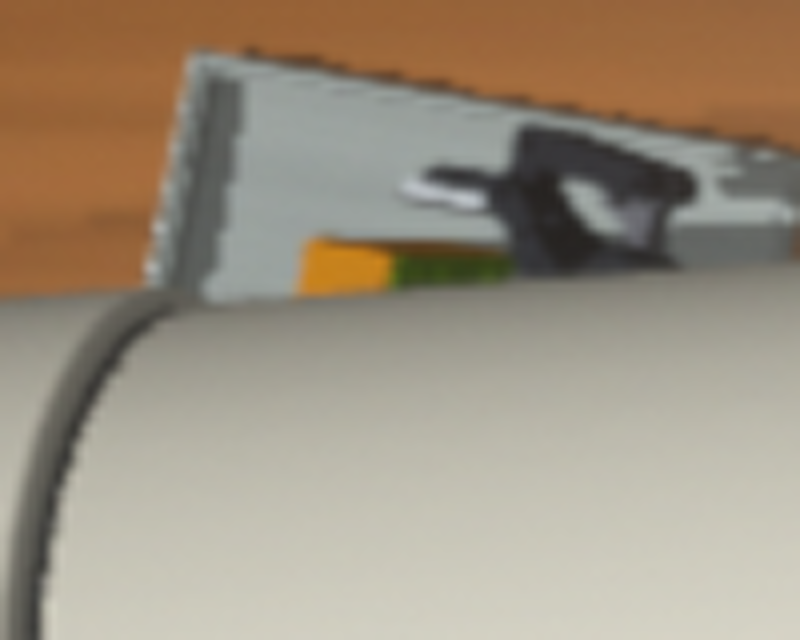

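>>> move_arm(series=[{"ax": 0, "ay": 0, "az": 0, "dx": 0, "dy": 0, "dz": 0, "fingers": -0.6}, {"ax": 0, "ay": 0, "az": 0, "dx": 0, "dy": 0, "dz": 0, "fingers": -0.3}, {"ax": 0, "ay": 0, "az": 0, "dx": 0, "dy": 0, "dz": 0, "fingers": -0.2}, {"ax": 0, "ay": 0, "az": 0, "dx": 0, "dy": 0, "dz": 0, "fingers": 1}, {"ax": 0, "ay": 0, "az": 0, "dx": 0, "dy": 0, "dz": 0, "fingers": 1}, {"ax": 0, "ay": 0, "az": 0, "dx": 0, "dy": 0, "dz": 0, "fingers": 1}, {"ax": 0, "ay": 0, "az": 0, "dx": 0, "dy": 0, "dz": 0, "fingers": 1}])

```text
time_s: 12.23
ee_pos: [0.4501, 0.3144, 0.073]
eef_rot: [0.625, 0.426, 0.564, 0.332]
force: [-1.0, -5.3, 6.7]
opening: 0.0526
```

```bash
python3 -c "
from h import *
rec();print(whereH())
crop('side','v4',w=100,h=80,k=8)
"
```

```text
12.23 [ 0.081  0.833  2.164  1.741  1.106 -1.416] [0.4501 0.3144 0.073 ] F [-1.  -5.3  6.7] op 0.0526
[[ 0.142  0.065  0.988]
 [ 0.895  0.417 -0.156]
 [-0.422  0.907  0.001]]
[0.44745178 0.29767791 0.08091561]
side crop origin 130 126 k 8
```

View pics/v4side.png

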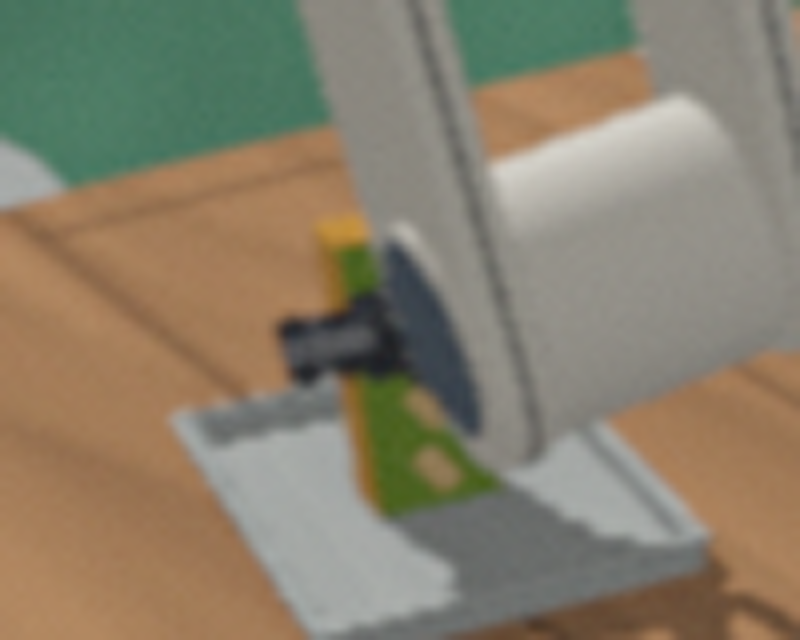

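>>> move_arm(series=[{"ax": 0, "ay": 0, "az": 0, "dx": 0, "dy": 0, "dz": 0.006, "fingers": 1}, {"ax": 0, "ay": 0, "az": 0, "dx": 0, "dy": 0, "dz": 0.02, "fingers": 1}, {"ax": 0, "ay": 0, "az": 0, "dx": 0, "dy": 0, "dz": 0.045, "fingers": 1}, {"ax": 0, "ay": 0, "az": 0, "dx": 0, "dy": 0, "dz": 0.07, "fingers": 1}, {"ax": 0, "ay": 0, "az": 0, "dx": 0, "dy": 0, "dz": 0.085, "fingers": 1}])

```text
time_s: 12.7
ee_pos: [0.45, 0.3142, 0.1595]
eef_rot: [0.625, 0.425, 0.564, 0.332]
force: [-0.6, 0.2, -3.0]
opening: 0.0529
```

```bash
python3 -c "
from h import *
rec();print(whereH())
crop('side','v5',w=120,h=90,k=6)
goH(np.array([.4484,.3036,0.13])+.017*ty,-9,-25)
"
```

```text
12.7 [ 0.08   0.62   2.195  1.647  1.083 -1.211] [0.45   0.3142 0.1595] F [-0.6  0.2 -3. ] op 0.0529
[[ 0.143  0.065  0.988]
 [ 0.895  0.417 -0.157]
 [-0.423  0.906  0.001]]
[0.44730785 0.29745503 0.16737742]
side crop origin 116 94 k 6
d [-0.0008 -0.0018 -0.0485] rv [-1.553   0.2492 -0.0028] rows 12.6
```

View pics/v5side.png

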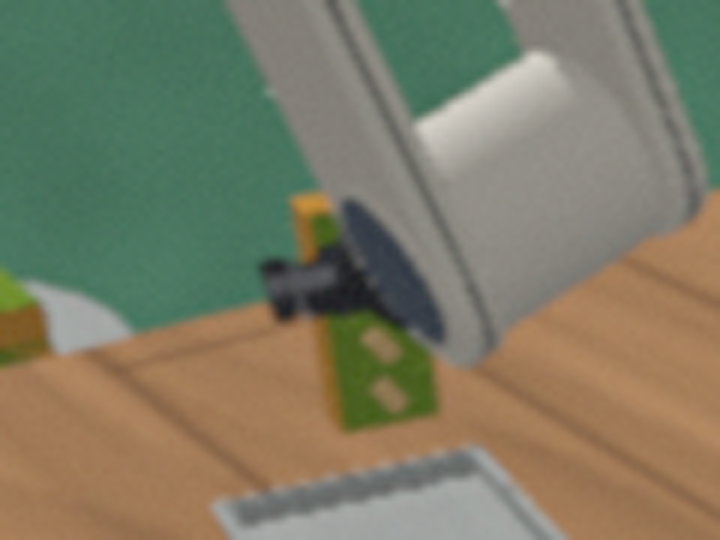

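>>> move_arm(series=[{"ax": -0.06, "ay": 0.01, "az": 0, "dx": 0, "dy": 0, "dz": 0.0, "fingers": 1}, {"ax": -0.16, "ay": 0.026, "az": 0, "dx": 0, "dy": 0, "dz": -0.002, "fingers": 1}, {"ax": -0.27, "ay": 0.043, "az": 0, "dx": 0, "dy": 0, "dz": -0.004, "fingers": 1}, {"ax": -0.38, "ay": 0.061, "az": -0.001, "dx": 0, "dy": 0, "dz": -0.006, "fingers": 1}, {"ax": -0.49, "ay": 0.079, "az": -0.001, "dx": 0, "dy": 0, "dz": -0.008, "fingers": 1}, {"ax": -0.6, "ay": 0.096, "az": -0.001, "dx": 0, "dy": 0, "dz": -0.01, "fingers": 1}, {"ax": -0.71, "ay": 0.114, "az": -0.001, "dx": 0, "dy": 0, "dz": -0.012, "fingers": 1}, {"ax": -0.82, "ay": 0.132, "az": -0.002, "dx": 0, "dy": 0, "dz": -0.015, "fingers": 1}, {"ax": -0.93, "ay": 0.149, "az": -0.002, "dx": 0, "dy": -0.001, "dz": -0.018, "fingers": 1}, {"ax": -1.04, "ay": 0.167, "az": -0.002, "dx": 0, "dy": -0.001, "dz": -0.022, "fingers": 1}, {"ax": -1.15, "ay": 0.185, "az": -0.002, "dx": -0.001, "dy": -0.001, "dz": -0.027, "fingers": 1}, {"ax": -1.26, "ay": 0.202, "az": -0.002, "dx": -0.001, "dy": -0.001, "dz": -0.033, "fingers": 1}, {"ax": -1.37, "ay": 0.22, "az": -0.003, "dx": -0.001, "dy": -0.001, "dz": -0.039, "fingers": 1}, {"ax": -1.48, "ay": 0.237, "az": -0.003, "dx": -0.001, "dy": -0.002, "dz": -0.045, "fingers": 1}, {"ax": -1.553, "ay": 0.249, "az": -0.003, "dx": -0.001, "dy": -0.002, "dz": -0.048, "fingers": 1}, {"ax": -1.553, "ay": 0.249, "az": -0.003, "dx": -0.001, "dy": -0.002, "dz": -0.048, "fingers": 1}, {"ax": -1.553, "ay": 0.249, "az": -0.003, "dx": -0.001, "dy": -0.002, "dz": -0.048, "fingers": 1}])

```text
time_s: 14.17
ee_pos: [0.4488, 0.3139, 0.1111]
eef_rot: [0.675, -0.101, 0.701, -0.207]
force: [-0.2, 1.1, -3.6]
opening: 0.0529
```

```bash
python3 -c "
from h import *
rec();print(whereH())
crop('side','v6',w=120,h=90,k=6);crop('top','v6',w=120,h=90,k=6)
goH(np.array([.4484,.3036,0.13])+.017*ty,-9,-25)
"
```

```text
14.17 [ 0.736  0.636  1.667 -0.29   1.205  1.044] [0.4488 0.3139 0.1111] F [-0.2  1.1 -3.6] op 0.0529
[[-0.067  0.138  0.988]
 [-0.421  0.894 -0.154]
 [-0.905 -0.426 -0.002]]
[0.45007463 0.32176    0.12797856]
side crop origin 116 105 k 6
top crop origin 49 184 k 6
d [0.001  0.0003 0.0009] rv [-0.0005 -0.0017 -0.0009] rows 0.0
```

View pics/v6side.png

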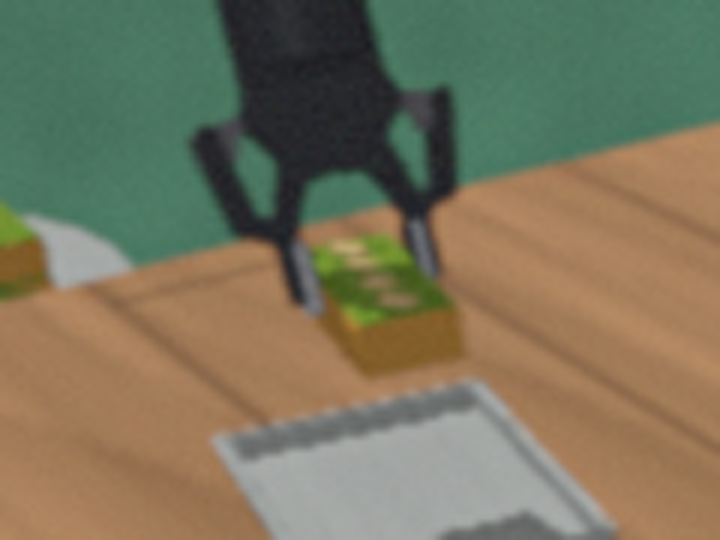

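View pics/v6top.png

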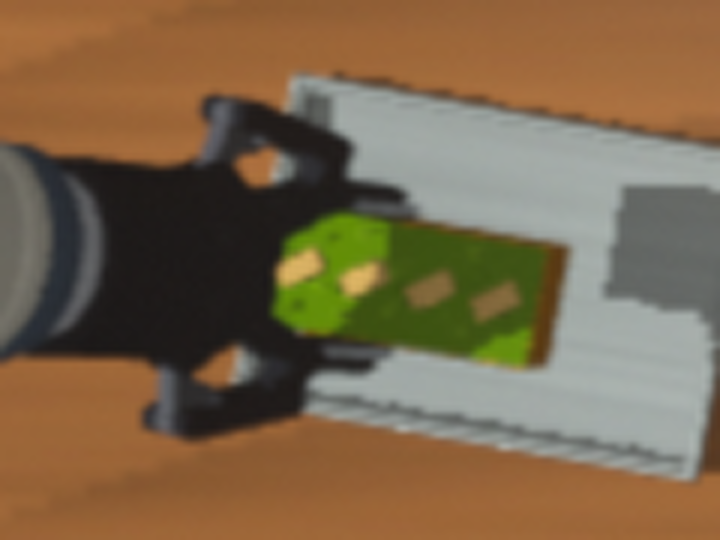

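```bash
python3 -c "
from h import *
f=lambda L,z:plane('top',[(49+x/6-.42,184+y/6-.42) for x,y in L],z)[:,:2]
for z in(.13,.14):
  a=f([(548,243),(525,366)],z);print(a.round(4),a.mean(0).round(4),'centre',(a.mean(0)+.06*ty[:2]).round(4))
  e=a[0]-a[1];print(np.degrees(np.arctan2(e[1],e[0])),np.linalg.norm(e))
"
```

```text
[[0.4649 0.2425]
 [0.4127 0.251 ]] [0.4388 0.2468] centre [0.4482 0.306 ]
-9.217538122294211 0.05293686313977457
[[0.465  0.2395]
 [0.4133 0.2479]] [0.4391 0.2437] centre [0.4485 0.3029]
-9.217538122294314 0.05243486157435254
```

The crumbed face is up and the slab is centred over the tray (estimated centre 0.448, 0.304; yaw −9.2° across). I'm lowering it.

>>> move_arm(series=[{"ax": 0, "ay": 0, "az": 0, "dx": 0, "dy": 0, "dz": -0.012, "fingers": 1}, {"ax": 0, "ay": 0, "az": 0, "dx": 0, "dy": 0, "dz": -0.032, "fingers": 1}, {"ax": 0, "ay": 0, "az": 0, "dx": 0, "dy": 0, "dz": -0.052, "fingers": 1}, {"ax": 0, "ay": 0, "az": 0, "dx": 0, "dy": 0, "dz": -0.07, "fingers": 1}, {"ax": 0, "ay": 0, "az": 0, "dx": 0, "dy": 0, "dz": -0.08, "fingers": 1}, {"ax": 0, "ay": 0, "az": 0, "dx": 0, "dy": 0, "dz": -0.086, "fingers": 1}, {"ax": 0, "ay": 0, "az": 0, "dx": 0, "dy": 0, "dz": -0.088, "fingers": 1}, {"ax": 0, "ay": 0, "az": 0, "dx": 0, "dy": 0, "dz": -0.088, "fingers": 1}])

```text
time_s: 14.93
ee_pos: [0.4489, 0.312, 0.0242]
eef_rot: [0.676, -0.098, 0.701, -0.206]
force: [-0.4, -0.1, -1.9]
opening: 0.0526
```

```bash
python3 -c "
from h import *
rec();print(whereH())
crop('side','v7',w=100,h=80,k=8)
"
```

```text
14.93 [ 0.732  0.765  1.68  -0.308  1.065  1.088] [0.4489 0.312  0.0242] F [-0.4 -0.1 -1.9] op 0.0526
[[-0.068  0.141  0.988]
 [-0.417  0.896 -0.156]
 [-0.907 -0.422 -0.002]]
[0.45020106 0.31978748 0.04113685]
side crop origin 130 135 k 8
```

View pics/v7side.png

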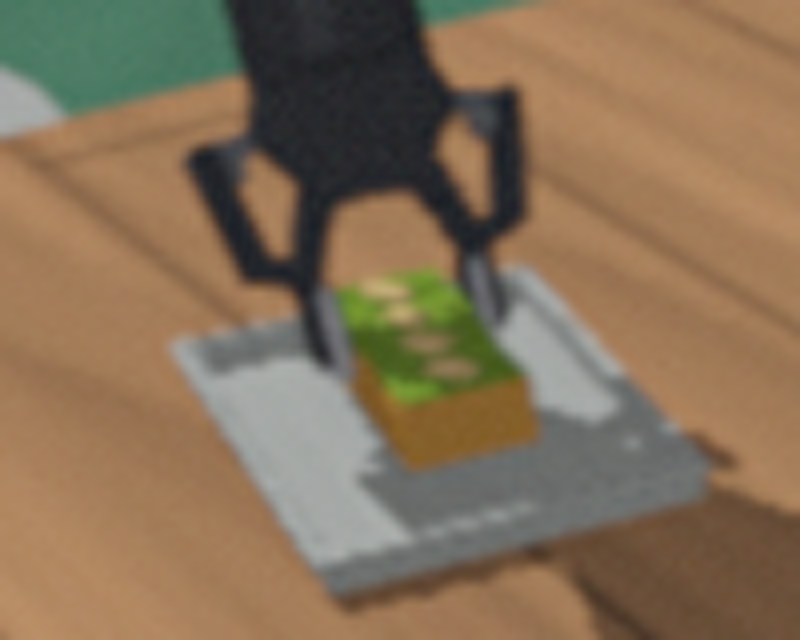

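>>> move_arm(series=[{"ax": 0, "ay": 0, "az": 0, "dx": 0, "dy": 0, "dz": -0.002, "fingers": 1}, {"ax": 0, "ay": 0, "az": 0, "dx": 0, "dy": 0, "dz": -0.004, "fingers": 1}, {"ax": 0, "ay": 0, "az": 0, "dx": 0, "dy": 0, "dz": -0.006, "fingers": 1}, {"ax": 0, "ay": 0, "az": 0, "dx": 0, "dy": 0, "dz": -0.007, "fingers": 1}, {"ax": 0, "ay": 0, "az": 0, "dx": 0, "dy": 0, "dz": -0.007, "fingers": 1}])

```text
time_s: 15.4
ee_pos: [0.4491, 0.3123, 0.0175]
eef_rot: [0.676, -0.098, 0.701, -0.206]
force: [-1.1, 0.2, -2.2]
opening: 0.0529
```

```bash
python3 -c "
from h import *
rec();print(whereH())
"
```

```text
15.4 [ 0.732  0.775  1.68  -0.309  1.055  1.092] [0.4491 0.3123 0.0175] F [-1.1  0.2 -2.2] op 0.0529
[[-0.067  0.141  0.988]
 [-0.416  0.896 -0.156]
 [-0.907 -0.422 -0.001]]
[0.45035414 0.32009715 0.03449219]
```

>>> move_arm(series=[{"ax": 0, "ay": 0, "az": 0, "dx": 0, "dy": 0, "dz": -0.001, "fingers": 1}, {"ax": 0, "ay": 0, "az": 0, "dx": 0, "dy": 0, "dz": -0.002, "fingers": 1}, {"ax": 0, "ay": 0, "az": 0, "dx": 0, "dy": 0, "dz": -0.003, "fingers": 1}, {"ax": 0, "ay": 0, "az": 0, "dx": 0, "dy": 0, "dz": -0.003, "fingers": 1}])

```text
time_s: 15.73
ee_pos: [0.449, 0.3122, 0.0143]
eef_rot: [0.676, -0.098, 0.701, -0.206]
force: [-0.5, 0.1, -3.1]
opening: 0.0535
```

```bash
python3 -c "
from h import *
rec();print(whereH())
"
```

```text
15.73 [ 0.732  0.78   1.68  -0.31   1.051  1.093] [0.449  0.3122 0.0143] F [-0.5  0.1 -3.1] op 0.0535
[[-0.067  0.141  0.988]
 [-0.417  0.896 -0.156]
 [-0.907 -0.422 -0.002]]
[0.45024218 0.32002587 0.0312887 ]
```

>>> move_arm(series=[{"ax": 0, "ay": 0, "az": 0, "dx": 0, "dy": 0, "dz": -0.001, "fingers": 1}, {"ax": 0, "ay": 0, "az": 0, "dx": 0, "dy": 0, "dz": -0.002, "fingers": 1}, {"ax": 0, "ay": 0, "az": 0, "dx": 0, "dy": 0, "dz": -0.002, "fingers": 1}])

```text
time_s: 15.98
ee_pos: [0.449, 0.3123, 0.0125]
eef_rot: [0.676, -0.099, 0.701, -0.206]
force: [-0.3, 0.4, 0.3]
opening: 0.053
```

```bash
python3 -c "
from h import *
rec();print(whereH())
crop('side','v8',w=80,h=60,k=10)
"
```

```text
15.98 [ 0.732  0.783  1.679 -0.311  1.048  1.095] [0.449  0.3123 0.0125] F [-0.3  0.4  0.3] op 0.053
[[-0.067  0.141  0.988]
 [-0.417  0.896 -0.156]
 [-0.907 -0.422 -0.002]]
[0.4502808  0.32004742 0.02944746]
side crop origin 140 148 k 10
```

View pics/v8side.png

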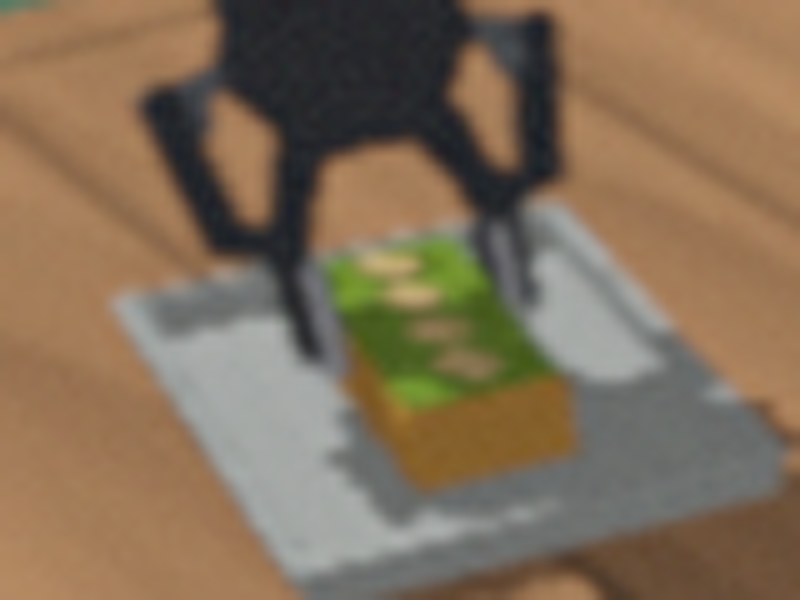

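Contact: the force went from −3 to about 0. I press 1.5 mm further, then release.

>>> move_arm(series=[{"ax": 0, "ay": 0, "az": 0, "dx": 0, "dy": 0, "dz": -0.0015, "fingers": 1}, {"ax": 0, "ay": 0, "az": 0, "dx": 0, "dy": 0, "dz": -0.0015, "fingers": 1}])

```text
time_s: 16.2
ee_pos: [0.449, 0.3122, 0.0125]
eef_rot: [0.676, -0.099, 0.701, -0.207]
force: [-3.9, -0.9, 11.9]
opening: 0.0529
```

```bash
python3 -c "
from h import *
rec();print(whereH())
"
```

```text
16.2 [ 0.732  0.784  1.679 -0.311  1.049  1.095] [0.449  0.3122 0.0125] F [-3.9 -0.9 11.9] op 0.0529
[[-0.067  0.141  0.988]
 [-0.418  0.895 -0.156]
 [-0.906 -0.423 -0.001]]
[0.45026177 0.32005873 0.02940895]
```

Firmly seated. I'll open, wait, then retreat along the tool.

>>> move_arm(series=[{"ax": 0, "ay": 0, "az": 0, "dx": 0, "dy": 0, "dz": 0, "fingers": -0.3}, {"ax": 0, "ay": 0, "az": 0, "dx": 0, "dy": 0, "dz": 0, "fingers": -0.5}, {"ax": 0, "ay": 0, "az": 0, "dx": 0, "dy": 0, "dz": 0, "fingers": -0.7}, {"ax": 0, "ay": 0, "az": 0, "dx": 0, "dy": 0, "dz": 0, "fingers": -0.9}, {"ax": 0, "ay": 0, "az": 0, "dx": 0, "dy": 0, "dz": 0, "fingers": -0.9}, {"ax": 0, "ay": 0, "az": 0, "dx": 0, "dy": 0, "dz": 0, "fingers": -0.9}, {"ax": 0, "ay": 0, "az": 0, "dx": 0.001, "dy": 0.006, "dz": 0.014, "fingers": -0.9}, {"ax": 0, "ay": 0, "az": 0, "dx": 0.003, "dy": 0.018, "dz": 0.04, "fingers": -0.9}, {"ax": 0, "ay": 0, "az": 0, "dx": 0.005, "dy": 0.032, "dz": 0.07, "fingers": -0.9}, {"ax": 0, "ay": 0, "az": 0, "dx": 0.007, "dy": 0.046, "dz": 0.1, "fingers": -0.9}, {"ax": 0, "ay": 0, "az": 0, "dx": 0.009, "dy": 0.058, "dz": 0.13, "fingers": -0.9}, {"ax": 0, "ay": 0, "az": 0, "dx": 0.011, "dy": 0.07, "dz": 0.165, "fingers": -0.9}, {"ax": 0, "ay": 0, "az": 0, "dx": 0.012, "dy": 0.08, "dz": 0.2, "fingers": -0.9}])

```text
time_s: 17.28
ee_pos: [0.4608, 0.3927, 0.2138]
eef_rot: [0.676, -0.099, 0.701, -0.207]
force: [1.5, -0.3, 0.2]
opening: 0.0808
```

```bash
python3 -c "
from h import *
rec();print(whereH())
crop('side','w1',X=T+.02*EZ,w=100,h=80,k=8);crop('top','w1',X=T+.02*EZ,w=100,h=80,k=8)
"
```

```text
17.28 [ 0.806  0.591  1.462 -0.245  1.459  1.035] [0.4608 0.3927 0.2138] F [ 1.5 -0.3  0.2] op 0.0808
[[-0.068  0.14   0.988]
 [-0.418  0.895 -0.156]
 [-0.906 -0.423 -0.002]]
[0.46207893 0.40052014 0.23071128]
side crop origin 132 142 k 8
top crop origin 79 189 k 8
```

View pics/w1side.png

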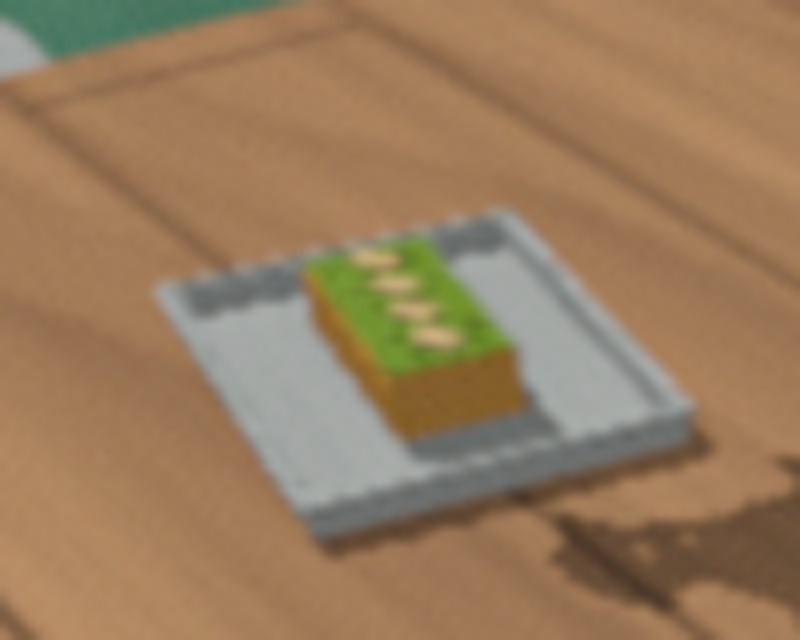

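View pics/w1top.png

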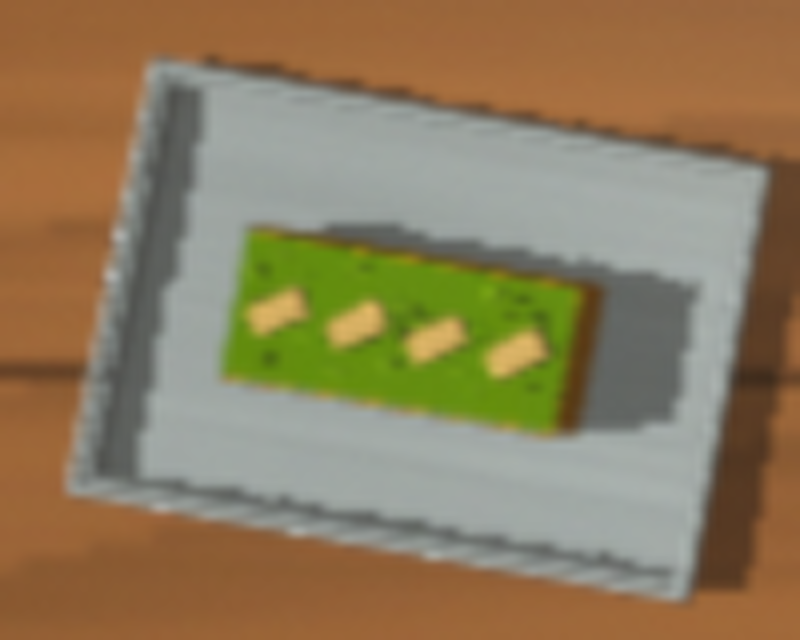

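The slab lies flat in the tray, crumbed face up (top crop corners about (250,228), (583,285), (558,435), (222,378)).

```bash
python3 -c "
from h import *
f=lambda L,z:plane('top',[(79+x/8-.44,189+y/8-.44) for x,y in L],z)[:,:2]
def rep(L,z):
  a=f(L,z);e=a[0]-a[1]+a[3]-a[2];print(a.mean(0).round(4),'yaw',round(np.degrees(np.arctan2(e[1],e[0])),1),np.linalg.norm(e)/2,np.linalg.norm(a[0]-a[3]+a[1]-a[2])/2);return a.mean(0)
s=rep([(250,228),(583,285),(558,435),(222,378)],.038);t=rep([(150,60),(768,165),(688,600),(68,492)],.014)
d=s-t;print('along',d@ty[:2],'across',d@dd(-9)[:2])
fs=lambda L,z:plane('side',[(132+x/8-.44,142+y/8-.44) for x,y in L],z)[:,:2]
a=fs([(303,265),(425,237),(517,348),(390,375)],.038);b=fs([(158,288),(508,210),(695,410),(305,515)],.014)
d=a.mean(0)-b.mean(0);print('side: along',d@ty[:2],'across',d@dd(-9)[:2],a.mean(0),b.mean(0))
"
```

```text
[0.4474 0.3006] yaw 80.8 0.11728996221711024 0.052575543682449585
[0.4478 0.3032] yaw 80.7 0.22169246594120268 0.15540642526163434
along -0.002598901189468968 across -5.123212308417375e-05
side: along -0.008807045120198692 across -0.0028806834737986065 [0.44327633 0.29163749] [0.44749927 0.29988547]
```

```bash
python3 -c "
from h import *
to((.586,-.018,.2),Rt(23))
"
```

```text
d [ 0.1225 -0.4139 -0.0184] rv [0.4294 0.0581 0.5495] rows 10.4
```

>>> move_arm(series=[{"ax": 0.018, "ay": 0.002, "az": 0.023, "dx": 0.005, "dy": -0.017, "dz": 0, "fingers": -0.9}, {"ax": 0.053, "ay": 0.007, "az": 0.068, "dx": 0.015, "dy": -0.051, "dz": 0, "fingers": -0.9}, {"ax": 0.089, "ay": 0.012, "az": 0.114, "dx": 0.025, "dy": -0.086, "dz": 0, "fingers": -0.9}, {"ax": 0.125, "ay": 0.017, "az": 0.16, "dx": 0.036, "dy": -0.121, "dz": -0.003, "fingers": -0.9}, {"ax": 0.161, "ay": 0.022, "az": 0.206, "dx": 0.046, "dy": -0.155, "dz": -0.006, "fingers": -0.9}, {"ax": 0.197, "ay": 0.027, "az": 0.252, "dx": 0.056, "dy": -0.19, "dz": -0.009, "fingers": -0.9}, {"ax": 0.233, "ay": 0.031, "az": 0.298, "dx": 0.066, "dy": -0.224, "dz": -0.01, "fingers": -0.9}, {"ax": 0.268, "ay": 0.036, "az": 0.343, "dx": 0.077, "dy": -0.259, "dz": -0.012, "fingers": -0.9}, {"ax": 0.304, "ay": 0.041, "az": 0.389, "dx": 0.087, "dy": -0.293, "dz": -0.014, "fingers": -0.9}, {"ax": 0.34, "ay": 0.046, "az": 0.435, "dx": 0.097, "dy": -0.328, "dz": -0.015, "fingers": -0.9}, {"ax": 0.376, "ay": 0.051, "az": 0.481, "dx": 0.107, "dy": -0.362, "dz": -0.016, "fingers": -0.9}, {"ax": 0.411, "ay": 0.056, "az": 0.526, "dx": 0.117, "dy": -0.397, "dz": -0.018, "fingers": -0.9}, {"ax": 0.429, "ay": 0.058, "az": 0.55, "dx": 0.122, "dy": -0.414, "dz": -0.018, "fingers": -0.9}, {"ax": 0.429, "ay": 0.058, "az": 0.55, "dx": 0.122, "dy": -0.414, "dz": -0.018, "fingers": -0.9}, {"ax": 0.429, "ay": 0.058, "az": 0.55, "dx": 0.122, "dy": -0.414, "dz": -0.018, "fingers": -0.9}])

```text
time_s: 18.63
ee_pos: [0.585, -0.0195, 0.1997]
eef_rot: [0.693, -0.14, 0.693, 0.14]
force: [0.4, 0.6, 0.2]
opening: 0.0812
```

```bash
python3 -c "
from h import *
rec();to((.586,-.018,.083),Rt(23))
crop('side','x1',X=np.array([.586,-.018,.1]),w=120,h=100,k=6);crop('top','x1',X=np.array([.586,-.018,.1]),w=120,h=100,k=6)
"
```

```text
18.63 [-0.053  0.404  1.744 -0.     0.995 -0.451] [ 0.585  -0.0195  0.1997] F [0.4 0.6 0.2] op 0.0812
[[-0.001 -0.388  0.922]
 [-0.     0.922  0.388]
 [-1.    -0.    -0.001]]
d [ 0.001   0.0015 -0.1167] rv [ 0.0004 -0.0009  0.0031] rows 2.8
side crop origin 217 132 k 6
top crop origin 183 129 k 6
```

View pics/x1side.png

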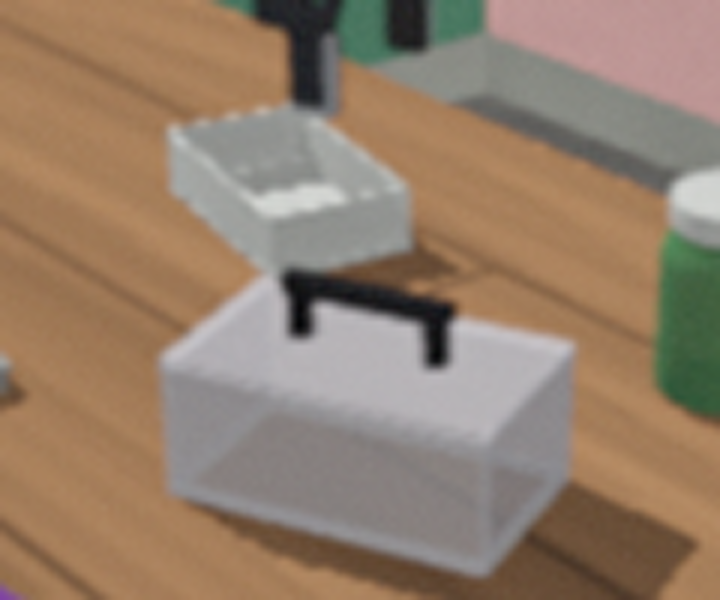

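View pics/x1top.png

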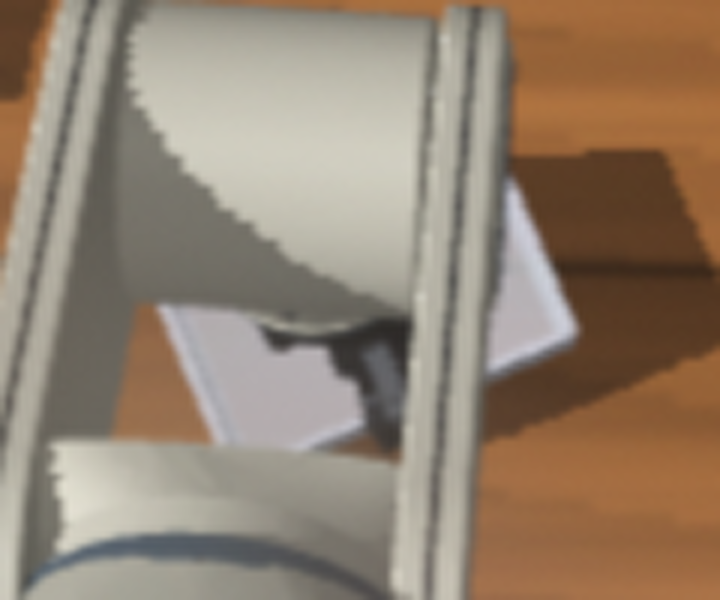

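>>> move_arm(series=[{"ax": 0, "ay": 0, "az": 0.003, "dx": 0.001, "dy": 0.001, "dz": -0.03, "fingers": -0.9}, {"ax": 0, "ay": 0, "az": 0.003, "dx": 0.001, "dy": 0.001, "dz": -0.06, "fingers": -0.9}, {"ax": 0, "ay": 0, "az": 0.003, "dx": 0.001, "dy": 0.001, "dz": -0.085, "fingers": -0.9}, {"ax": 0, "ay": 0, "az": 0.003, "dx": 0.001, "dy": 0.001, "dz": -0.105, "fingers": -0.9}, {"ax": 0, "ay": 0, "az": 0.003, "dx": 0.001, "dy": 0.001, "dz": -0.114, "fingers": -0.9}, {"ax": 0, "ay": 0, "az": 0.003, "dx": 0.001, "dy": 0.001, "dz": -0.116, "fingers": -0.9}, {"ax": 0, "ay": 0, "az": 0.003, "dx": 0.001, "dy": 0.001, "dz": -0.116, "fingers": -0.9}])

```text
time_s: 19.32
ee_pos: [0.5856, -0.0155, 0.0838]
eef_rot: [0.692, -0.143, 0.693, 0.143]
force: [-1.5, -0.3, -0.6]
opening: 0.0811
```

```bash
python3 -c "
from h import *
rec();to((.586,-.018,.083),Rt(23))
crop('side','x2',X=np.array([.586,-.018,.1]),w=100,h=80,k=8)
"
```

```text
19.32 [-4.700e-02  5.700e-01  1.801e+00 -1.000e-03  7.730e-01 -4.520e-01] [ 0.5856 -0.0155  0.0838] F [-1.5 -0.3 -0.6] op 0.0811
[[-0.002 -0.395  0.919]
 [-0.     0.919  0.395]
 [-1.     0.    -0.002]]
d [ 0.0004 -0.0025 -0.0008] rv [ 0.0004 -0.0016 -0.0045] rows 0.1
side crop origin 227 142 k 8
```

View pics/x2side.png

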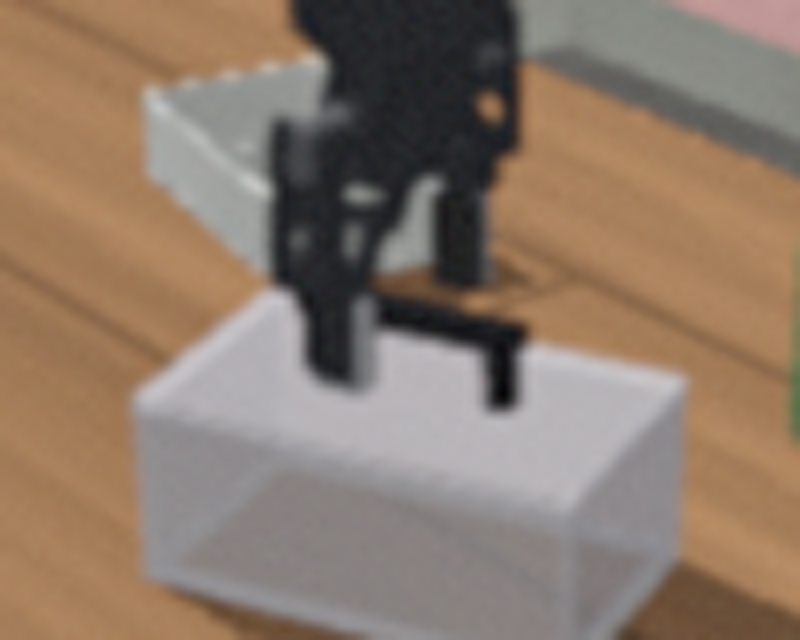

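The fingers straddle the black bar (bar at side crop (440,320)). I'm closing.

>>> move_arm(series=[{"ax": 0, "ay": 0, "az": -0.004, "dx": 0, "dy": -0.002, "dz": 0, "fingers": -0.5}, {"ax": 0, "ay": 0, "az": -0.004, "dx": 0, "dy": -0.002, "dz": 0, "fingers": 0}, {"ax": 0, "ay": 0, "az": -0.004, "dx": 0, "dy": -0.002, "dz": 0, "fingers": 0.4}, {"ax": 0, "ay": 0, "az": -0.004, "dx": 0, "dy": -0.002, "dz": 0, "fingers": 0.8}, {"ax": 0, "ay": 0, "az": -0.004, "dx": 0, "dy": -0.002, "dz": 0, "fingers": 1}, {"ax": 0, "ay": 0, "az": -0.004, "dx": 0, "dy": -0.002, "dz": 0, "fingers": 1}, {"ax": 0, "ay": 0, "az": -0.004, "dx": 0, "dy": -0.002, "dz": 0, "fingers": 1}, {"ax": 0, "ay": 0, "az": -0.004, "dx": 0, "dy": -0.002, "dz": 0, "fingers": 1}, {"ax": 0, "ay": 0, "az": -0.004, "dx": 0, "dy": -0.002, "dz": 0, "fingers": 1}, {"ax": 0, "ay": 0, "az": -0.004, "dx": 0, "dy": -0.002, "dz": 0, "fingers": 1}])

```text
time_s: 20.2
ee_pos: [0.5868, -0.0178, 0.0849]
eef_rot: [0.693, -0.141, 0.693, 0.141]
force: [1.7, -0.2, 2.3]
opening: 0.0128
```

```bash
python3 -c "
from h import *
rec()
crop('side','x3',X=np.array([.586,-.018,.1]),w=100,h=80,k=8)
"
```

```text
20.2 [-5.000e-02  5.690e-01  1.799e+00 -1.000e-03  7.730e-01 -4.520e-01] [ 0.5868 -0.0178  0.0849] F [ 1.7 -0.2  2.3] op 0.0128
[[ 0.001 -0.391  0.92 ]
 [-0.     0.92   0.391]
 [-1.    -0.001  0.001]]
side crop origin 227 142 k 8
```

View pics/x3side.png

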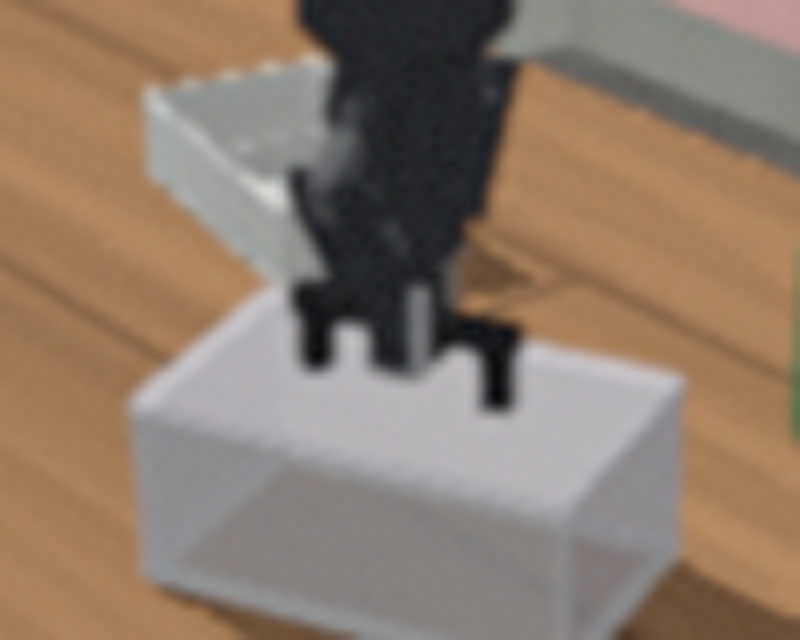

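>>> move_arm(series=[{"ax": 0, "ay": 0, "az": 0, "dx": 0, "dy": 0, "dz": 0.006, "fingers": 1}, {"ax": 0, "ay": 0, "az": 0, "dx": 0, "dy": 0, "dz": 0.02, "fingers": 1}, {"ax": 0, "ay": 0, "az": 0, "dx": 0, "dy": 0, "dz": 0.045, "fingers": 1}, {"ax": 0, "ay": 0, "az": 0, "dx": 0, "dy": 0, "dz": 0.075, "fingers": 1}, {"ax": 0, "ay": 0, "az": 0, "dx": 0, "dy": 0, "dz": 0.105, "fingers": 1}, {"ax": 0, "ay": 0, "az": 0, "dx": 0, "dy": 0, "dz": 0.125, "fingers": 1}, {"ax": 0, "ay": 0, "az": 0, "dx": 0, "dy": 0, "dz": 0.13, "fingers": 1}])

```text
time_s: 20.83
ee_pos: [0.5879, -0.0179, 0.2183]
eef_rot: [0.695, -0.142, 0.691, 0.14]
force: [-0.2, 0.9, -2.3]
opening: 0.0128
```

```bash
python3 -c "
from h import *
rec()
viewer.snapshot('side')
to((.448,.302,.215),Rt(-9))
"
```

```text
20.83 [-5.000e-02  3.830e-01  1.728e+00 -1.000e-03  1.026e+00 -4.520e-01] [ 0.5879 -0.0179  0.2183] F [-0.2  0.9 -2.3] op 0.0128
[[ 0.005 -0.391  0.92 ]
 [-0.001  0.92   0.391]
 [-1.    -0.003  0.004]]
d [-0.1395  0.3199 -0.0023] rv [ 0.0019  0.004  -0.5587] rows 8.4
```

>>> move_arm(series=[{"ax": 0, "ay": 0.001, "az": -0.02, "dx": -0.005, "dy": 0.012, "dz": 0, "fingers": 1}, {"ax": 0, "ay": 0.001, "az": -0.06, "dx": -0.015, "dy": 0.035, "dz": 0, "fingers": 1}, {"ax": 0, "ay": 0.001, "az": -0.11, "dx": -0.028, "dy": 0.064, "dz": 0, "fingers": 1}, {"ax": 0, "ay": 0.002, "az": -0.16, "dx": -0.041, "dy": 0.094, "dz": 0, "fingers": 1}, {"ax": 0.001, "ay": 0.002, "az": -0.215, "dx": -0.054, "dy": 0.124, "dz": 0, "fingers": 1}, {"ax": 0.001, "ay": 0.002, "az": -0.265, "dx": -0.067, "dy": 0.154, "dz": 0, "fingers": 1}, {"ax": 0.001, "ay": 0.003, "az": -0.32, "dx": -0.08, "dy": 0.184, "dz": 0, "fingers": 1}, {"ax": 0.001, "ay": 0.003, "az": -0.37, "dx": -0.093, "dy": 0.214, "dz": 0, "fingers": 1}, {"ax": 0.002, "ay": 0.003, "az": -0.425, "dx": -0.106, "dy": 0.244, "dz": 0, "fingers": 1}, {"ax": 0.002, "ay": 0.004, "az": -0.475, "dx": -0.119, "dy": 0.273, "dz": -0.001, "fingers": 1}, {"ax": 0.002, "ay": 0.004, "az": -0.52, "dx": -0.13, "dy": 0.298, "dz": -0.002, "fingers": 1}, {"ax": 0.002, "ay": 0.004, "az": -0.55, "dx": -0.137, "dy": 0.314, "dz": -0.002, "fingers": 1}, {"ax": 0.002, "ay": 0.004, "az": -0.559, "dx": -0.14, "dy": 0.32, "dz": -0.002, "fingers": 1}, {"ax": 0.002, "ay": 0.004, "az": -0.559, "dx": -0.14, "dy": 0.32, "dz": -0.002, "fingers": 1}, {"ax": 0.002, "ay": 0.004, "az": -0.559, "dx": -0.14, "dy": 0.32, "dz": -0.002, "fingers": 1}])

```text
time_s: 22.13
ee_pos: [0.4468, 0.3014, 0.214]
eef_rot: [0.704, 0.054, 0.706, -0.056]
force: [-0.1, -0.6, -2.0]
opening: 0.0126
```

```bash
python3 -c "
from h import *
rec()
to((.448,.302,.215),Rt(-9))
crop('side','y1',X=T+.08*EZ,w=130,h=100,k=6);crop('top','y1',X=T+.08*EZ,w=130,h=100,k=6)
"
```

```text
22.13 [ 0.572  0.321  1.833 -0.     0.99   0.728] [0.4468 0.3014 0.214 ] F [-0.1 -0.6 -2. ] op 0.0126
[[-0.002  0.155  0.988]
 [-0.002  0.988 -0.155]
 [-1.    -0.002 -0.002]]
d [0.0012 0.0006 0.001 ] rv [ 0.0017 -0.002  -0.0012] rows 0.0
side crop origin 115 115 k 6
top crop origin 57 179 k 6
```

View pics/y1side.png

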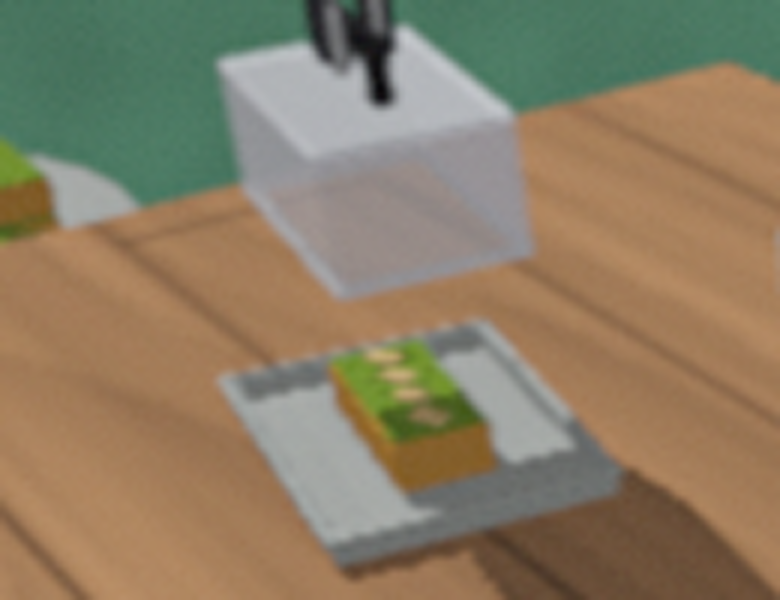

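View pics/y1top.png

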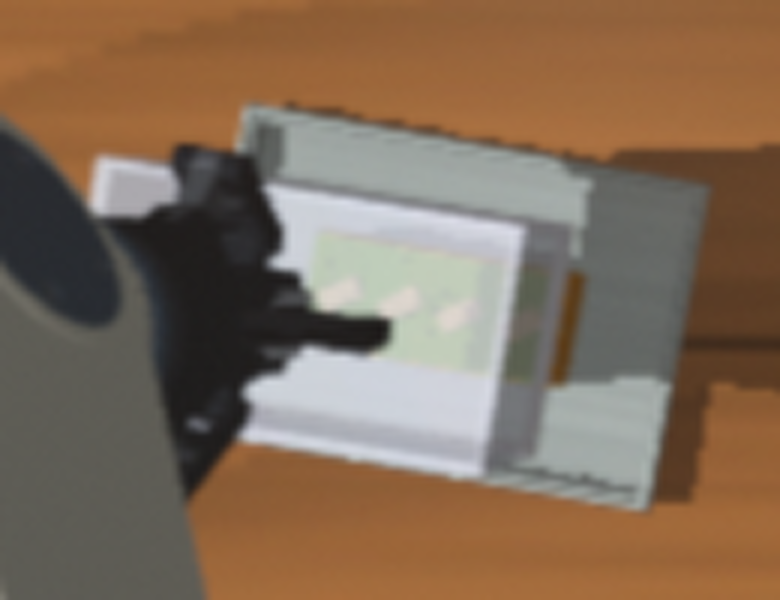

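```bash
python3 -c "
from h import *
f=lambda L,z:plane('top',[(57+x/6-.42,179+y/6-.42) for x,y in L],z)[:,:2]
a=f([(525,228),(488,472),(95,158)],.203);print(a.round(4))
e=a[0]-a[1];print('end yaw',np.degrees(np.arctan2(e[1],e[0])),np.linalg.norm(e))
l=a[2]-a[0];print('long yaw',np.degrees(np.arctan2(l[1],l[0])),np.linalg.norm(l))
print('centre', (a[:2].mean(0)+.085*ty[:2]).round(4), ((a[1]+a[2])/2).round(4))
fs=lambda L,z:plane('side',[(115+x/6-.42,115+y/6-.42) for x,y in L],z)[:,:2]
b=fs([(218,63),(405,28),(515,118),(312,160)],.203);print('side centre',b.mean(0),b.round(4))
g=fs([(218,380),(487,322),(620,485),(342,565)],.014);print('side tray',g.mean(0))
g=fs([(330,365),(425,342),(492,425),(392,442)],.038);print('side slab',g.mean(0))
"
```

```text
[[0.4836 0.2106]
 [0.3871 0.2229]
 [0.5096 0.3806]]
end yaw -7.266446423631107 0.09718982244822141
long yaw 81.28473673022114 0.17197763221025442
centre [0.4486 0.3007] [0.4484 0.3018]
side centre [0.44560286 0.2960947 ] [[0.4079 0.3838]
 [0.5089 0.3746]
 [0.4828 0.2077]
 [0.3828 0.2182]]
side tray [0.44365349 0.29003934]
side slab [0.44269994 0.28888445]
```

The cover is centred over the slab (top view centre 0.4485, 0.301; long axis 81.3°). I'm lowering it.

>>> move_arm(series=[{"ax": 0.001, "ay": -0.002, "az": 0, "dx": 0, "dy": 0.001, "dz": -0.01, "fingers": 1}, {"ax": 0.001, "ay": -0.002, "az": 0, "dx": 0, "dy": 0.001, "dz": -0.03, "fingers": 1}, {"ax": 0.001, "ay": -0.002, "az": 0, "dx": 0, "dy": 0.001, "dz": -0.05, "fingers": 1}, {"ax": 0.001, "ay": -0.002, "az": 0, "dx": 0, "dy": 0.001, "dz": -0.07, "fingers": 1}, {"ax": 0.001, "ay": -0.002, "az": 0, "dx": 0, "dy": 0.001, "dz": -0.09, "fingers": 1}, {"ax": 0.001, "ay": -0.002, "az": 0, "dx": 0, "dy": 0.001, "dz": -0.104, "fingers": 1}, {"ax": 0.001, "ay": -0.002, "az": 0, "dx": 0, "dy": 0.001, "dz": -0.112, "fingers": 1}, {"ax": 0.001, "ay": -0.002, "az": 0, "dx": 0, "dy": 0.001, "dz": -0.116, "fingers": 1}, {"ax": 0.001, "ay": -0.002, "az": 0, "dx": 0, "dy": 0.001, "dz": -0.118, "fingers": 1}, {"ax": 0.001, "ay": -0.002, "az": 0, "dx": 0, "dy": 0.001, "dz": -0.118, "fingers": 1}])

```text
time_s: 23.07
ee_pos: [0.4479, 0.3018, 0.0967]
eef_rot: [0.705, 0.056, 0.704, -0.056]
force: [0.2, 0.4, -3.0]
opening: 0.0127
```

```bash
python3 -c "
from h import *
rec()
crop('side','y2',X=T+.04*EZ,w=120,h=90,k=6)
"
```

```text
23.07 [ 5.710e-01  4.980e-01  1.901e+00 -1.000e-03  7.420e-01  7.300e-01] [0.4479 0.3018 0.0967] F [ 0.2  0.4 -3. ] op 0.0127
[[ 0.001  0.157  0.988]
 [ 0.     0.988 -0.157]
 [-1.     0.     0.001]]
side crop origin 122 132 k 6
```

View pics/y2side.png

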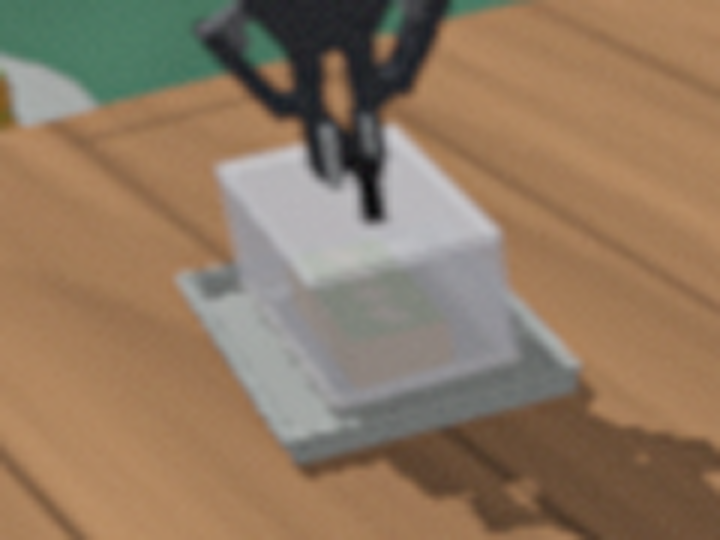

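>>> move_arm(series=[{"ax": 0, "ay": 0, "az": 0, "dx": 0, "dy": 0, "dz": -0.002, "fingers": 1}, {"ax": 0, "ay": 0, "az": 0, "dx": 0, "dy": 0, "dz": -0.004, "fingers": 1}, {"ax": 0, "ay": 0, "az": 0, "dx": 0, "dy": 0, "dz": -0.006, "fingers": 1}, {"ax": 0, "ay": 0, "az": 0, "dx": 0, "dy": 0, "dz": -0.007, "fingers": 1}, {"ax": 0, "ay": 0, "az": 0, "dx": 0, "dy": 0, "dz": -0.007, "fingers": 1}])

```text
time_s: 23.53
ee_pos: [0.4479, 0.302, 0.09]
eef_rot: [0.705, 0.056, 0.704, -0.056]
force: [0.2, -0.0, -3.5]
opening: 0.013
```

```bash
python3 -c "
from h import *
rec()
"
```

```text
23.53 [ 5.720e-01  5.090e-01  1.904e+00 -1.000e-03  7.280e-01  7.300e-01] [0.4479 0.302  0.09  ] F [ 0.2 -0.  -3.5] op 0.013
[[ 0.002  0.157  0.988]
 [ 0.     0.988 -0.157]
 [-1.     0.001  0.002]]
```

>>> move_arm(series=[{"ax": 0, "ay": 0, "az": 0, "dx": 0, "dy": 0, "dz": -0.001, "fingers": 1}, {"ax": 0, "ay": 0, "az": 0, "dx": 0, "dy": 0, "dz": -0.002, "fingers": 1}, {"ax": 0, "ay": 0, "az": 0, "dx": 0, "dy": 0, "dz": -0.002, "fingers": 1}])

```text
time_s: 23.78
ee_pos: [0.4488, 0.3021, 0.0886]
eef_rot: [0.706, 0.056, 0.704, -0.055]
force: [0.9, -2.7, 4.8]
opening: 0.0127
```

```bash
python3 -c "
from h import *
rec()
"
```

```text
23.78 [ 0.571  0.511  1.903 -0.002  0.724  0.73 ] [0.4488 0.3021 0.0886] F [ 0.9 -2.7  4.8] op 0.0127
[[ 0.003  0.157  0.988]
 [ 0.001  0.988 -0.157]
 [-1.     0.001  0.003]]
```

Contact is at the expected height (TCP 0.0886 against 0.0889 predicted). I'm releasing and rising.

>>> move_arm(series=[{"ax": 0, "ay": 0, "az": 0, "dx": 0, "dy": 0, "dz": 0, "fingers": 0.6}, {"ax": 0, "ay": 0, "az": 0, "dx": 0, "dy": 0, "dz": 0, "fingers": 0.2}, {"ax": 0, "ay": 0, "az": 0, "dx": 0, "dy": 0, "dz": 0, "fingers": -0.2}, {"ax": 0, "ay": 0, "az": 0, "dx": 0, "dy": 0, "dz": 0, "fingers": -0.5}, {"ax": 0, "ay": 0, "az": 0, "dx": 0, "dy": 0, "dz": 0, "fingers": -0.5}, {"ax": 0, "ay": 0, "az": 0, "dx": 0, "dy": 0, "dz": 0, "fingers": -0.5}, {"ax": 0, "ay": 0, "az": 0, "dx": 0, "dy": 0, "dz": 0.01, "fingers": -0.5}, {"ax": 0, "ay": 0, "az": 0, "dx": 0, "dy": 0, "dz": 0.03, "fingers": -0.5}, {"ax": 0, "ay": 0, "az": 0, "dx": 0, "dy": 0, "dz": 0.06, "fingers": -0.5}, {"ax": 0, "ay": 0, "az": 0, "dx": 0, "dy": 0, "dz": 0.09, "fingers": -0.5}, {"ax": 0, "ay": 0, "az": 0, "dx": 0, "dy": 0.03, "dz": 0.12, "fingers": -0.5}, {"ax": 0, "ay": 0, "az": 0, "dx": 0, "dy": 0.06, "dz": 0.14, "fingers": -0.5}, {"ax": 0, "ay": 0, "az": 0, "dx": 0, "dy": 0.09, "dz": 0.16, "fingers": -0.5}, {"ax": 0, "ay": 0, "az": 0, "dx": -0.01, "dy": 0.12, "dz": 0.17, "fingers": -0.5}, {"ax": 0, "ay": 0, "az": 0, "dx": -0.02, "dy": 0.15, "dz": 0.18, "fingers": -0.5}, {"ax": 0, "ay": 0, "az": 0, "dx": -0.03, "dy": 0.18, "dz": 0.18, "fingers": -0.5}, {"ax": 0, "ay": 0, "az": 0, "dx": -0.04, "dy": 0.21, "dz": 0.18, "fingers": -0.5}])

```text
time_s: 25.2
ee_pos: [0.4083, 0.5137, 0.2706]
eef_rot: [0.706, 0.057, 0.703, -0.055]
force: [0.9, -0.4, 0.7]
opening: 0.0639
```

```bash
python3 -c "
from h import *
rec()
crop('side','z1',X=T+.04*EZ,w=100,h=80,k=8);crop('top','z1',X=T+.04*EZ,w=100,h=80,k=8)
"
```

```text
25.2 [ 0.882  0.428  1.525 -0.002  1.183  1.041] [0.4083 0.5137 0.2706] F [ 0.9 -0.4  0.7] op 0.0639
[[ 0.005  0.157  0.988]
 [ 0.002  0.988 -0.157]
 [-1.     0.003  0.004]]
side crop origin 132 137 k 8
top crop origin 77 189 k 8
```

View pics/z1side.png

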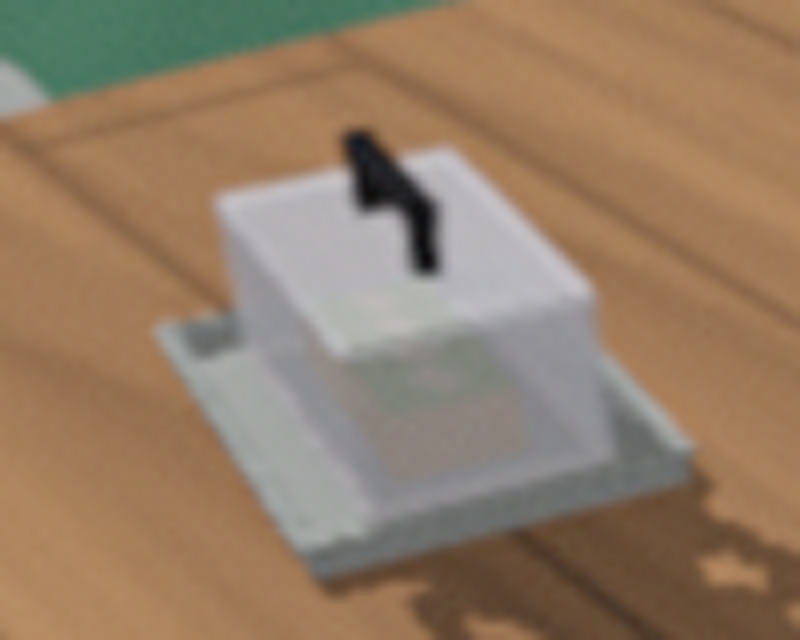

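View pics/z1top.png

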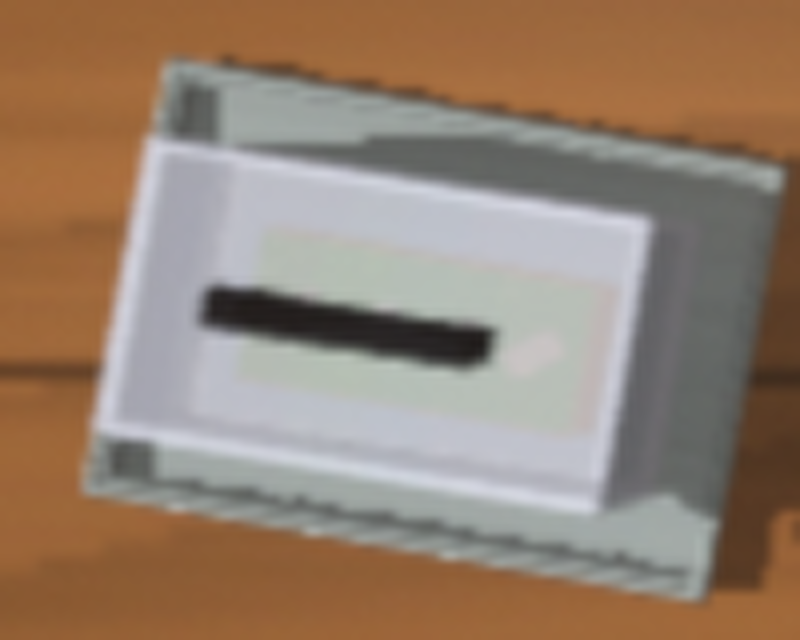

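View pics/z1top_full.png

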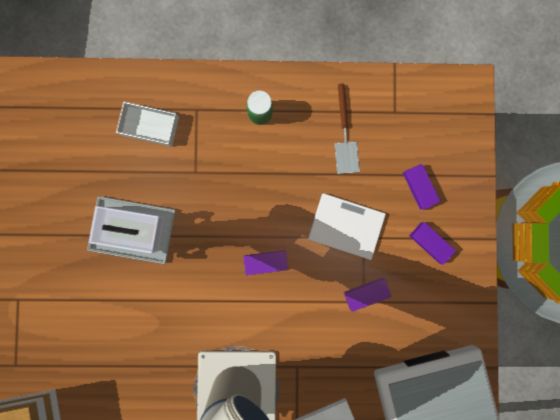

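```bash
python3 -c "
from h import *
f=lambda L,z:plane('top',[(77+x/8-.44,189+y/8-.44) for x,y in L],z)[:,:2]
def rep(n,L,z):
  a=f(L,z);e=a[0]-a[1]+a[3]-a[2];print(n,a.mean(0).round(4),'yaw',round(np.degrees(np.arctan2(e[1],e[0])),1),np.linalg.norm(e)/2,np.linalg.norm(a[0]-a[3]+a[1]-a[2])/2);return a.mean(0)
c=rep('cover',[(150,143),(652,215),(600,510),(98,430)],.078);t=rep('tray',[(168,60),(785,165),(708,600),(85,492)],.014);s=rep('slab',[(265,228),(600,285),(575,435),(240,382)],.038)
for d in (c-t,s-t,c-s): print('along',round(d@ty[:2],4),'across',round(d@dd(-9)[:2],4))
"
```

```text
cover [0.4506 0.302 ] yaw 81.9 0.1692795112728941 0.09845730443685827
tray [0.4478 0.3025] yaw 80.8 0.22204076048618926 0.1553498195593225
slab [0.447  0.3004] yaw 81.2 0.11733477404485813 0.05317777487134393
along -0.0 across 0.0028
along -0.0022 across -0.0005
along 0.0022 across 0.0033
```

```bash
python3 -c "
from rig import ticket
print(ticket.job_done())"
```

```text
the job is handed in; nothing more can be done
None
```

The slab lies crumbed face up in the tray with the clear cover standing over it, and the job is handed in at about 25 s of the 72 s allowed. No verdict came back, so the results below are my own last measurements.

**What I did:** I gripped the slab across its width, turned it 90° and stood it on end in the tray. I then regripped it from the crumbed side, turned it another 90° and lowered it to contact before letting go. I carried the cover by its bar and lowered it to contact inside the rim.

**Last checks (top view, relative to the tray):**

| | Along | Across | Long axis |
|---|---|---|---|
| Slab | −2 mm | −0.5 mm | 81.2° |
| Cover | 0 mm | +3 mm | 81.9° |
| Tray | – | – | 80.8° |

- **Cover:** its top measured 169 × 98 mm at the seated height (true size 170 × 100), so it stands flat. It is within about 3 mm of centred over the slab, which leaves ample clearance.
- **Bystanders:** the tin, jar and palette knife look unmoved in the picture; I did not measure them again.

**Disagreements:**
- The side view put the slab about 9 mm along and 3 mm across from the tray's middle. That is still inside the limits but more than the top view showed.
- Hand-picked corners made the tray come out 4–6 mm too large.

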